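# Cull the biscotti and start the dehydrator

### The arm

A 6-joint arm with a two-finger parallel gripper is mounted at the origin on a cart in front of the work surface, level with it; the furniture and walls round the work are solid. World frame = base frame: x ahead of the robot, y to its left, z up, the work surface at z = 0. Lengths are in m, angles in rad, forces in N, time in s.
With the tool pointing down it reaches from about 0.3 to 0.825 m from the base axis. Payload 5.4 kg.
Tool frame: the origin (TCP) lies where the fingers leave the gripper's body, on its centre line; the fingertips stand 88 mm ahead of it and the grasp point (between the pads) lies 69 mm ahead of it (ctrl.grip_depth is the distance from the TCP to the grasp point, in m); z points along the fingers, y is the direction in which the jaws open and shut (so a half turn about z gives the same grasp; the last joint's range is limited). The gripper opens to 92 mm and grips with 3 to 60 N. Pads are 20 mm wide; open, the fingers measure 128 mm over their backs; the gripper's body (75 mm by 189 mm) begins 69 mm behind the grasp point.
Start: joints at [-1.533, 0.158, 1.597, -0, 1.386, -0.21], TCP at [0.141, -0.557, 0.303] pointing down, gripper open.
Joint ranges: [-2.91, 2.91], [-0.94, 2.29], [0.18, 2.7], [-1.29, 4.43], [0.17, 2.64], [-3, 3]. Speed limits (rad/s): [2.57, 2.57, 3.14, 3.14, 3.14, 3.14].

### API

Orientations are given as a unit quaternion [w, x, y, z].
In Python, from plant import ctrl, viewer gives the robot as it stands.
- The arm moves only by the tool drive_tool, never from a script. Its argument "rows" is a list of rows, each an object with "delta_pos": the shift along the world's x, y, z in m, a list of three; "delta_rot": the turn, a rotation vector about the world's x, y, z in rad, a list of three. A call has 1 to 12 rows; each row is the pose to reach, as a shift and turn from the pose commanded when the call began; what a row does not reach only later rows make up. A row lasts 1/12 s, in which the tool goes at most 41.7 mm and 7.16 degrees, less where a joint would pass 70% of its speed; a pose out of reach is approached as far as the arm can. A call with a gripper value outside its range is refused whole. "jaw" is the opening, from 0 (shut) to 1 (fully open), set as the call begins (left out, the last holds). The fingers move at their own pace and stop on an object; "squeeze" is the grip in N (left out, the last holds). Time passes only in rows, so rows that repeat a pose let the fingers close. It gives the time, the measured TCP pose, the force and the opening at its end, in the units of the state.
- ctrl.sense(): the state, without advancing time (a new reading comes with each control period).
- viewer.grab_frame(name): name is "scene" or "top" or "wrist"; returns a dict with "frame" (480x640x3 uint8, red, green, blue), "camera_matrix" (3x3 intrinsics, pixels), "xyz" and "attitude" of the camera in the world. Camera axes: x right, y down, z forward; pixel columns grow to the right and rows downward; lengths in m; the calibration is good to about 2 mm. A picture is of the moment at which its call begins. There is no depth.
- ctrl.hand_in(): hands the job in, once; it reports no verdict.
The state is a dict: "time_s": time; "qpos": joint angles; "joint_vel": joint speeds; "joint_efforts": joint torques, N m; "tool_pos": TCP position; "orientation": TCP orientation; "contact_force": force on the tool from outside, world axes, zero at the start; "torque": the same for the moment, N m; "grip_width": finger opening in m.
Only numpy, scipy, OpenCV 4.12 (cv2) and the standard library are available. Lean on these libraries where they do the work, as an engineer would, in place of code of your own. Each camera call takes 0.05 s, during which the arm holds its last target. There are 200 camera calls.

### The job

Lift the lid off the food dehydrator and set it down on the table, then sort the biscuits on the cooling rack: lay every whole, straight one flat on the dehydrator's tray, none on top of another, and put every broken, chipped or bent one in the white crumb bowl. Then put the lid back on, fully seated, and only after that turn the dial clockwise until its pointer stands at the large wedge mark. Leave the other things on the table where they are.

Things in the scene. Friction and masses are not known exactly. Their poses are not given: they have to be found in the camera images.
- sound_0: a sound biscuit: whole straight slice 76 mm long and 24 mm wide at the middle, straight edge at -y, bowed crust edge at +y; hard, 18 mm thick; origin at its middle (9 mm above what it lies on), x along its length, z up, either face may be. Starts on the cooling rack; may be absent
- sound_1: a sound biscuit: whole straight slice 76 mm long and 24 mm wide at the middle, straight edge at -y, bowed crust edge at +y; hard, 18 mm thick; origin at its middle (9 mm above what it lies on), x along its length, z up, either face may be. Starts on the cooling rack; may be absent
- sound_2: a sound biscuit: whole straight slice 76 mm long and 24 mm wide at the middle, straight edge at -y, bowed crust edge at +y; hard, 18 mm thick; origin at its middle (9 mm above what it lies on), x along its length, z up, either face may be. Starts on the cooling rack; may be absent
- sound_3: a sound biscuit: whole straight slice 76 mm long and 24 mm wide at the middle, straight edge at -y, bowed crust edge at +y; hard, 18 mm thick; origin at its middle (9 mm above what it lies on), x along its length, z up, either face may be. Starts on the cooling rack; may be absent
- odd_short: a broken biscuit: a stub 42 mm long, 24 mm wide, snapped off square at +x; hard, 18 mm thick; origin at its middle (9 mm above what it lies on), x along its length, z up, either face may be (21 mm from each end). Starts on the cooling rack; may be absent
- odd_chipped: a chipped biscuit: 76 mm long, 24 mm wide from its -x end as far as x = +9 mm, beyond that only the strip from y = -12 to -2 mm is left; hard, 18 mm thick; origin at its middle (9 mm above what it lies on), x along its length, z up, either face may be. Starts on the cooling rack; may be absent
- odd_bent: a bent biscuit: two arms of 38 mm meet at the origin in a kink of 44 degrees, ends swung toward -y (71 mm end to end); jaws closed along y at the origin meet it at about 30 mm; hard, 18 mm thick; origin at its middle (9 mm above what it lies on), x along its length, z up, either face may be. Starts on the cooling rack; may be absent
- cooling_rack: fixed low wire cooling rack, 194 (x) by 234 (y) mm, wires' top 22 mm above the table; origin under its centre at table height. The biscuits start on it. The table top spans x 0.28 to 0.92 m and y -0.70 to 0.42 m; a low fixed matchbox lies in front of the rack, a slate turntable with a cake to its right
- dehydrator: fixed round food dehydrator, white, 240 mm across; origin under the centre of the drum at table height, z up. Open-topped tray: grille floor 60 mm above the table, inner radius 116 mm, wall 4 mm thick with its top at 96 mm. A control pod 80 mm wide juts out toward -x as far as x = -225 mm, its top 60 mm above the table
- tray (a point): centre of the tray's grille floor (60 mm above the table), axes as the dehydrator's
- lid: loose round clear lid, 242 mm across, 0.24 kg; origin at the centre of its edge's underside, which rests on the drum wall's top (96 mm above the table) when seated; a lip of 111 mm outer radius hangs 10 mm below that, so laid on the table the origin is 10 mm up. Starts on the dehydrator; any turn about z will do
- lid_knob (a point): point to grip on the lid's central knob, 36 mm above the lid's origin; the knob is round, 38 mm across, from 12 to 46 mm above the lid's origin
- dial (a joint): angle of the dial, rad: grows clockwise seen from above, from stop to stop 0 to 4.4; 2.2 when the pointer stands at the wedge mark. Stiff enough to stay where it is left (0.05 N m)
- dial_grip (a point): on the dial's vertical axis (180 mm from the drum's centre toward -x), at the height to grip, 86 mm above the table. The dial has a bar grip 46 mm long, 12 mm wide, from 64 to 92 mm above the table, to be pinched across; this point's x axis points along the bar to its pointer end
- dial_pointer (a point): the pointer end of the bar (marked with a black line), 23 mm from the dial's axis
- index_mark (a point): the one large white wedge mark on the pod beside the dial, 28 to 42 mm from the dial's axis toward the drum, 60 mm above the table (the other marks are small ticks)
- crumb_bowl: loose white bowl, 150 mm across the rim, 55 mm high, wall 4 mm, floor 6 mm thick, 90 mm across the foot, 0.45 kg; origin under its centre, z up. Stands either to the left of the dehydrator or to the right of it beyond the cooling rack. Beyond x = 0.74 m stand tall fixed things (coffee mill, jars, kettle)
- tin_1: bystander: low round tin, 75 mm across, 58 mm high; origin under its centre; stands at whichever of the two places the bowl does not
- mug_2: bystander: small cup, 58x82x50 mm, front right
- ramekin_salt: bystander: small white ramekin, 70 mm across, 36 mm high, between the cooling rack and the cup

How it is judged:
By the outcome, as a careful person would: the job done as asked, in the order asked, and still so for the second after the job is handed in, with the robot touching nothing.
Of sound_0, sound_1, sound_2, sound_3 only 3 to 4 are there at a start; the rules pass over those that are not, and their reading is None.
Of odd_short, odd_chipped, odd_bent only 2 to 3 are there at a start; the rules pass over those that are not, and their reading is None.
At some moment in a run one of sound_0, sound_1, sound_2, sound_3, odd_short, odd_chipped, odd_bent, crumb_bowl may be knocked a few centimetres aside while the robot is not near it.
Once in a run the grip may slacken for a moment while it holds something.
It also fails if it takes over 210 s, if anything falls off the work surface, if the arm or the gripper's body presses on something with over 40 N, if the wrist force passes 120 N, or if a joint passes its speed limit or range.

## Working session

There is one attempt and no reset: what is moved stays moved. The work goes in short steps, Python scripts to look and compute and a tool call to move; the robot and the scene stay as the last step left them, time stands still between calls to the robot, and variables do not carry over. Pictures are saved under pics/ and viewed, about 12 in all and at most 16, crops included, and the job is handed in when it is done.

Besides the shell and the picture viewer there is one more tool, called after ">>>" as name([rows], argument=value, ...), one row to a line, values as JSON. drive_tool: Moves the arm, as the interface text tells. Its arguments: {"type":"object","properties":{"rows":{"type":"array","items":{"type":"object","properties":{"delta_pos":{"type":"array","items":{"type":"number"}},"delta_rot":{"type":"array","items":{"type":"number"}}}}},"jaw":{"type":"number"},"squeeze":{"type":"number"}},"required":["rows"]}

```bash
mkdir -p pics; ls; cat > h.py <<'E'
import numpy as np, cv2
from plant import ctrl, viewer
from scipy.spatial.transform import Rotation as R
def grab(n,save=None):
    f=viewer.grab_frame(n)
    if save: cv2.imwrite('pics/'+save,cv2.cvtColor(f['frame'],cv2.COLOR_RGB2BGR))
    return f
def rot(q): return R.from_quat([q[1],q[2],q[3],q[0]]).as_matrix()
def ray(f,px,z):
    px=np.atleast_2d(np.array(px,float)); K=np.array(f['camera_matrix'])
    d=np.c_[px,np.ones(len(px))]@np.linalg.inv(K).T@rot(f['attitude']).T
    c=np.array(f['xyz']); return c+d*((z-c[2])/d[:,2])[:,None]
def proj(f,p):
    p=np.atleast_2d(p); v=(p-np.array(f['xyz']))@rot(f['attitude']); v=v@np.array(f['camera_matrix']).T
    return v[:,:2]/v[:,2:]
E
python3 - <<'E'
from h import *
for n in('top','scene'):
    f=grab(n,n+'0.png'); print(n,f['xyz'],f['attitude'],f['camera_matrix'])
s=ctrl.sense(); print(s, ctrl.grip_depth)
E
```

```text
pics
top [ 0.37612665 -0.07836473  1.14019705] [-0.04019416  0.71111459 -0.6991168   0.06273888] [[441.6306914    0.         324.83794742]
 [  0.         441.6306914  246.84879229]
 [  0.           0.           1.        ]]
scene [ 1.88683327 -0.1033326   0.99484891] [-0.33991618  0.62685299  0.61283655 -0.34050503] [[550.37186089   0.         320.18445581]
 [  0.         550.37186089 243.40540083]
 [  0.           0.           1.        ]]
{'time_s': 0.1, 'qpos': array([-1.53310062e+00,  1.58953859e-01,  1.59811703e+00, -1.22115347e-05,
        1.38618336e+00, -2.10105901e-01]), 'joint_vel': array([-0.00180556, -0.00194755, -0.0017004 ,  0.00036003,  0.00014479,
       -0.001015  ]), 'joint_efforts': array([-2.83306472e-04, -3.86503780e+01, -3.22959816e+01,  7.01813539e-02,
        3.39246460e-02, -4.78952643e-05]), 'tool_pos': array([ 0.14098933, -0.55701168,  0.30182995]), 'orientation': array([-8.28228731e-04,  9.92333628e-01,  1.23585113e-01,  6.55514767e-05]), 'contact_force': array([-0.4363855 ,  0.30181975,  0.12973675]), 'torque': array([ 0.00623128,  0.0200125 , -0.00239368]), 'grip_width': 0.09166761318516495} 0.0694
```

View pics/top0.png

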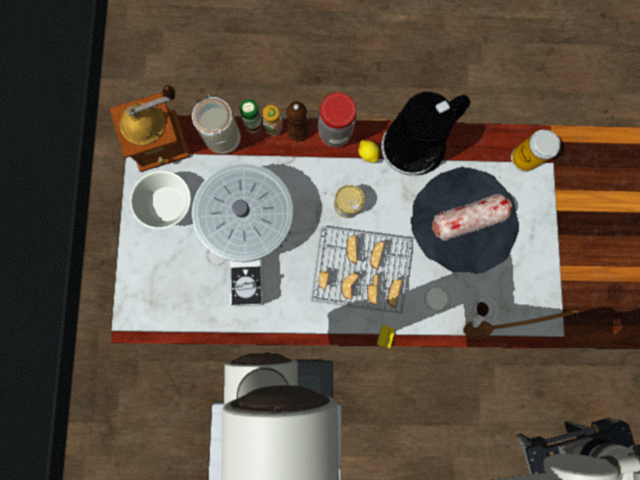

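View pics/scene0.png

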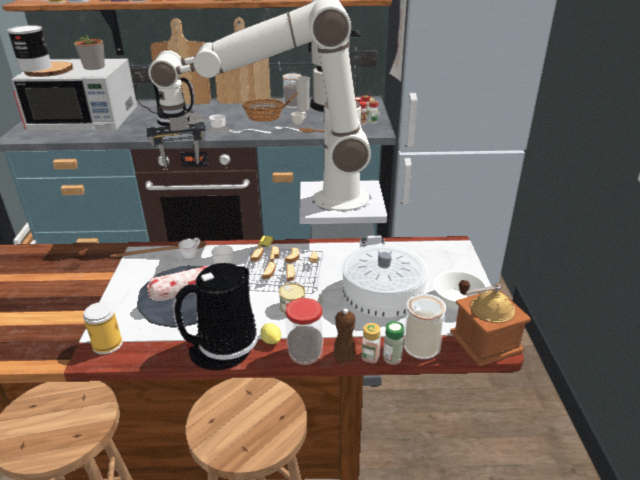

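```bash
cat > m1.py <<'E'
from h import *
f=grab('top'); im=f['frame']; hsv=cv2.cvtColor(im,cv2.COLOR_RGB2HSV)
m=cv2.inRange(hsv,(5,70,110),(30,255,255)); sub=np.zeros_like(m); sub[225:312,308:416]=m[225:312,308:416]
cs,_=cv2.findContours(sub,cv2.RETR_EXTERNAL,cv2.CHAIN_APPROX_NONE)
for c in cs:
    if cv2.contourArea(c)<25: continue
    p=ray(f,c[:,0,:],0.036)[:,:2]; r=cv2.minAreaRect((p*1000).astype(np.float32))
    print('biscuit px',np.round(cv2.minAreaRect(c)[0]),'xy',np.round(r[0]),'size',np.round(r[1]),'ang',round(r[2]), 'area',round(cv2.contourArea((p*1000).astype(np.float32))))
for n,px,z in(('knob',(240.5,208),.142),('lidL',(193,212),.096),('lidR',(293,212),.096),('lidT',(243,164),.096),('lidB',(243,262),.096),('bowl rimL',(131,199),.055),('rimR',(190,199),.055),('rimT',(160,172),.055),('rimB',(160,228),.055),('dial',(246,286),.092),('pod c1',(231,262),.06),('pod c2',(231,305),.06),('pod c3',(263,304),.06),('tbl',(113,332),0),('tbl',(127,157),0),('rack',(324,227),.022),('rack',(412,236),.022),('rack',(403,311),.022),('rack',(312,300),.022),('tin',(349,201),.058)):
    print(n,np.round(ray(f,px,z)[0]*1000))
a=cv2.resize(im[222:314,305:418],None,fx=5,fy=5,interpolation=cv2.INTER_CUBIC)
b=cv2.resize(im[255:312,222:272],None,fx=5,fy=5,interpolation=cv2.INTER_CUBIC)
o=np.zeros((460,800,3),np.uint8);o[:,:540]=a[:460,:540];o[:285,545:795]=b[:285,:250]
cv2.imwrite('pics/crop1.png',o[:,:,::-1])
E
python3 m1.py
```

```text
biscuit px [394. 291.] xy [ 431. -287.] size [26. 66.] ang 75 area 1242
biscuit px [372. 288.] xy [ 436. -232.] size [25. 73.] ang 90 area 1227
biscuit px [348. 285.] xy [ 445. -172.] size [35. 66.] ang 72 area 1474
biscuit px [324. 280.] xy [ 455. -110.] size [45. 23.] ang 1 area 760
biscuit px [376. 254.] xy [ 523. -243.] size [25. 74.] ang 75 area 1403
biscuit px [352. 249.] xy [ 535. -180.] size [72. 23.] ang 0 area 1389
knob [609.  86. 142.]
lidL [608. 206.  96.]
lidR [613. -33.  96.]
lidT [730.  92.  96.]
lidB [490.  82.  96.]
bowl rimL [647. 372.  55.]
rimR [650. 227.  55.]
rimT [718. 306.  55.]
rimB [575. 296.  55.]
dial [433.  74.  92.]
pod c1 [493. 117.  60.]
pod c2 [389. 112.  60.]
pod c3 [393.  36.  60.]
tbl [318. 413.   0.]
tbl [774. 414.   0.]
rack [ 592. -110.   22.]
rack [ 573. -338.   22.]
rack [ 381. -312.   22.]
rack [405. -83.  22.]
tin [ 653. -171.   58.]
```

View pics/crop1.png

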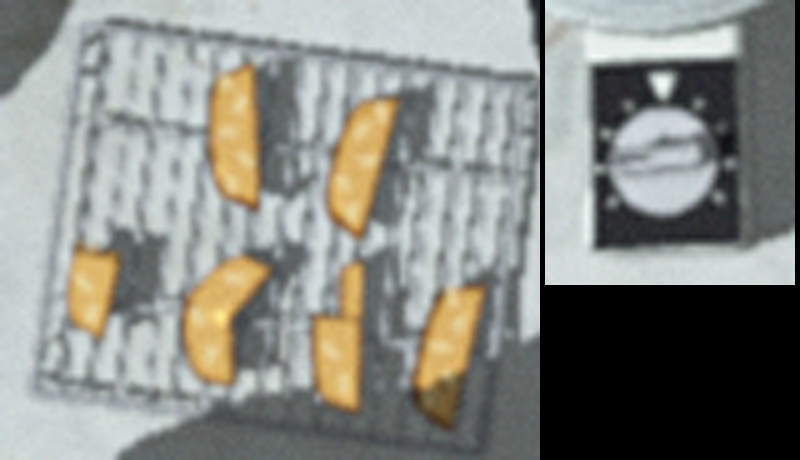

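>>> drive_tool([
  {"delta_pos": [0.29, 0.35, 0.1]},
  {"delta_pos": [0.29, 0.35, 0.1]},
  {"delta_pos": [0.29, 0.35, 0.1]},
  {"delta_pos": [0.29, 0.35, 0.1]},
  {"delta_pos": [0.29, 0.35, 0.1]},
  {"delta_pos": [0.29, 0.35, 0.1]},
  {"delta_pos": [0.29, 0.35, 0.1]},
  {"delta_pos": [0.29, 0.35, 0.1]},
  {"delta_pos": [0.29, 0.35, 0.1]},
  {"delta_pos": [0.29, 0.35, 0.1]},
  {"delta_pos": [0.29, 0.35, 0.1]},
  {"delta_pos": [0.29, 0.35, 0.1]},
], jaw=1)

```text
$.rows[0]: bad value
```

```bash
python3 - <<'E'
from h import *
f=grab('wrist','w1.png'); s=ctrl.sense(); print(s['tool_pos'],s['orientation'],f['xyz'],f['attitude'],f['camera_matrix'])
print(rot(f['attitude']))
E
```

```text
[ 0.14098534 -0.557157    0.30212376] [-5.45928512e-04  9.92336310e-01  1.23565154e-01  3.96838885e-05] [ 0.22022254 -0.53694288  0.38387903] [ 0.11139656  0.781024   -0.60816423 -0.08791235] [[403.02981199   0.         315.62734958]
 [  0.         403.02981199 238.15960748]
 [  0.           0.           1.        ]]
[[ 0.24481537 -0.93039546 -0.27281811]
 [-0.96956799 -0.23545414 -0.06707649]
 [-0.0018285   0.28093706 -0.95972445]]
```

View pics/w1.png

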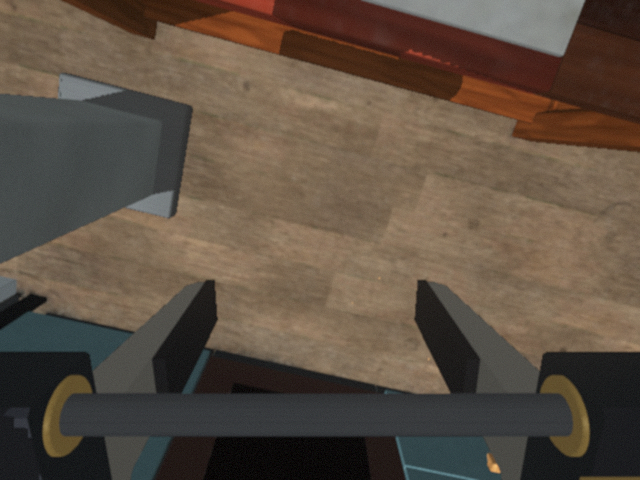

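>>> drive_tool([
  {"delta_pos": [0.29, 0.35, 0.1], "delta_rot": [0, 0, 0]},
  {"delta_pos": [0.29, 0.35, 0.1], "delta_rot": [0, 0, 0]},
  {"delta_pos": [0.29, 0.35, 0.1], "delta_rot": [0, 0, 0]},
  {"delta_pos": [0.29, 0.35, 0.1], "delta_rot": [0, 0, 0]},
  {"delta_pos": [0.29, 0.35, 0.1], "delta_rot": [0, 0, 0]},
  {"delta_pos": [0.29, 0.35, 0.1], "delta_rot": [0, 0, 0]},
  {"delta_pos": [0.29, 0.35, 0.1], "delta_rot": [0, 0, 0]},
  {"delta_pos": [0.29, 0.35, 0.1], "delta_rot": [0, 0, 0]},
  {"delta_pos": [0.29, 0.35, 0.1], "delta_rot": [0, 0, 0]},
  {"delta_pos": [0.29, 0.35, 0.1], "delta_rot": [0, 0, 0]},
  {"delta_pos": [0.29, 0.35, 0.1], "delta_rot": [0, 0, 0]},
  {"delta_pos": [0.29, 0.35, 0.1], "delta_rot": [0, 0, 0]},
], jaw=1)

```text
time_s: 1.2
tool_pos: [0.4338, -0.2033, 0.4045]
orientation: [0.0, 0.992, 0.127, 0.002]
contact_force: [-0.1, -0.3, 0.1]
grip_width: 0.0918
```

```bash
python3 - <<'E'
from h import *
f=grab('wrist','w2.png'); s=ctrl.sense(); print(s['time_s'],s['tool_pos'],s['orientation'],f['xyz'])
E
```

```text
1.25 [ 0.43309123 -0.2044575   0.40393727] [3.42183050e-04 9.91971169e-01 1.26458492e-01 1.15462548e-03] [ 0.51260667 -0.18256231  0.48665523]
```

View pics/w2.png

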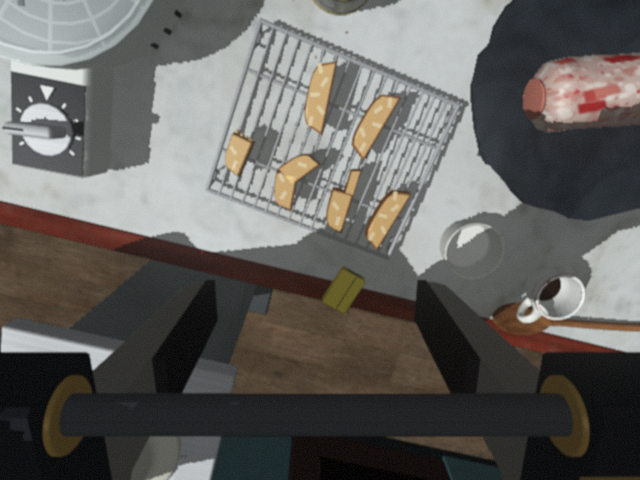

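>>> drive_tool([
  {"delta_pos": [0.178, 0.293, -0.15], "delta_rot": [0, 0, 0]},
  {"delta_pos": [0.178, 0.293, -0.15], "delta_rot": [0, 0, 0]},
  {"delta_pos": [0.178, 0.293, -0.15], "delta_rot": [0, 0, 0]},
  {"delta_pos": [0.178, 0.293, -0.15], "delta_rot": [0, 0, 0]},
  {"delta_pos": [0.178, 0.293, -0.15], "delta_rot": [0, 0, 0]},
  {"delta_pos": [0.178, 0.293, -0.15], "delta_rot": [0, 0, 0]},
  {"delta_pos": [0.178, 0.293, -0.15], "delta_rot": [0, 0, 0]},
  {"delta_pos": [0.178, 0.293, -0.15], "delta_rot": [0, 0, 0]},
  {"delta_pos": [0.178, 0.293, -0.15], "delta_rot": [0, 0, 0]},
  {"delta_pos": [0.178, 0.293, -0.15], "delta_rot": [0, 0, 0]},
  {"delta_pos": [0.178, 0.293, -0.18], "delta_rot": [0, 0, 0]},
  {"delta_pos": [0.178, 0.293, -0.2], "delta_rot": [0, 0, 0]},
])

```text
time_s: 2.25
tool_pos: [0.609, 0.0844, 0.2011]
orientation: [0.0, 0.992, 0.124, -0.0]
contact_force: [-1.0, -0.5, -1.1]
grip_width: 0.0921
```

>>> drive_tool([
  {"delta_pos": [0, 0, 0], "delta_rot": [0, 0, 0]},
  {"delta_pos": [0, 0, 0], "delta_rot": [0, 0, 0]},
  {"delta_pos": [0, 0, 0], "delta_rot": [0, 0, 0]},
  {"delta_pos": [0, 0, 0], "delta_rot": [0, 0, 0]},
  {"delta_pos": [0, 0, 0], "delta_rot": [0, 0, 0]},
  {"delta_pos": [0, 0, 0], "delta_rot": [0, 0, 0]},
  {"delta_pos": [0, 0, 0], "delta_rot": [0, 0, 0]},
  {"delta_pos": [0, 0, 0], "delta_rot": [0, 0, 0]},
], jaw=0.2, squeeze=25)

```text
time_s: 2.92
tool_pos: [0.6091, 0.0857, 0.2032]
orientation: [-0.0, 0.992, 0.124, 0.0]
contact_force: [-1.1, 2.8, 1.8]
grip_width: 0.041
```

>>> drive_tool([
  {"delta_pos": [0, 0, 0], "delta_rot": [0, 0, 0]},
  {"delta_pos": [0, 0, 0], "delta_rot": [0, 0, 0]},
  {"delta_pos": [0, 0, 0], "delta_rot": [0, 0, 0]},
  {"delta_pos": [0, 0, 0.01], "delta_rot": [0, 0, 0]},
  {"delta_pos": [0, 0, 0.02], "delta_rot": [0, 0, 0]},
  {"delta_pos": [0, 0, 0.04], "delta_rot": [0, 0, 0]},
  {"delta_pos": [0, 0, 0.06], "delta_rot": [0, 0, 0]},
  {"delta_pos": [0, 0, 0.06], "delta_rot": [0, 0, 0]},
], jaw=0.2, squeeze=40)

```text
time_s: 3.58
tool_pos: [0.6112, 0.0852, 0.2681]
orientation: [0.001, 0.992, 0.124, 0.004]
contact_force: [0.8, -0.0, -0.4]
grip_width: 0.0374
```

```bash
python3 - <<'E'
from h import *
f=grab('top','t2.png'); s=ctrl.sense(); print(s['time_s'],s['tool_pos'],s['contact_force'],s['grip_width'])
w=grab('wrist','w3.png')
cv2.imwrite('pics/c3.png',np.hstack([cv2.resize(w['frame'],(400,300)),f['frame'][150:450,100:500]])[:,:,::-1])
E
```

```text
3.6333 [0.61044157 0.08525344 0.2656733 ] [ 0.10611562 -0.15526369 -3.11072741] 0.03762961297030224
```

View pics/c3.png

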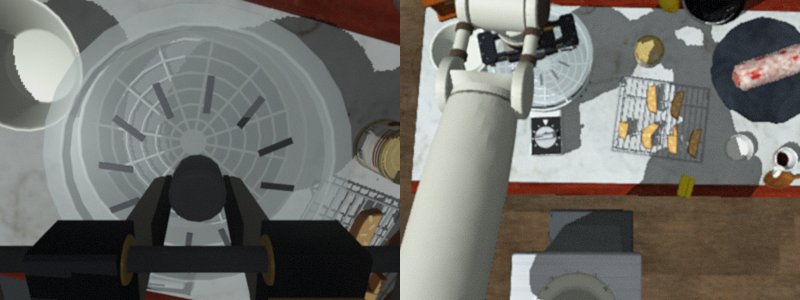

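>>> drive_tool([
  {"delta_pos": [-0.027, 0.026, 0.01], "delta_rot": [0, 0, 0]},
  {"delta_pos": [-0.054, 0.052, 0.01], "delta_rot": [0, 0, 0]},
  {"delta_pos": [-0.081, 0.079, 0], "delta_rot": [0, 0, 0]},
  {"delta_pos": [-0.108, 0.105, 0], "delta_rot": [0, 0, 0]},
  {"delta_pos": [-0.135, 0.131, 0], "delta_rot": [0, 0, 0]},
  {"delta_pos": [-0.162, 0.158, 0], "delta_rot": [0, 0, 0]},
  {"delta_pos": [-0.189, 0.184, 0], "delta_rot": [0, 0, 0]},
  {"delta_pos": [-0.189, 0.184, 0], "delta_rot": [0, 0, 0]},
  {"delta_pos": [-0.189, 0.184, -0.03], "delta_rot": [0, 0, 0]},
  {"delta_pos": [-0.189, 0.184, -0.065], "delta_rot": [0, 0, 0]},
  {"delta_pos": [-0.189, 0.184, -0.1], "delta_rot": [0, 0, 0]},
  {"delta_pos": [-0.189, 0.184, -0.12], "delta_rot": [0, 0, 0]},
])

```text
time_s: 4.68
tool_pos: [0.4172, 0.2683, 0.1376]
orientation: [0.001, 0.992, 0.124, -0.004]
contact_force: [-1.1, -0.6, -3.0]
grip_width: 0.037
```

>>> drive_tool([
  {"delta_pos": [0, 0, -0.008], "delta_rot": [0, 0, 0]},
  {"delta_pos": [0, 0, -0.015], "delta_rot": [0, 0, 0]},
  {"delta_pos": [0, 0, -0.021], "delta_rot": [0, 0, 0]},
  {"delta_pos": [0, 0, -0.025], "delta_rot": [0, 0, 0]},
  {"delta_pos": [0, 0, -0.025], "delta_rot": [0, 0, 0]},
  {"delta_pos": [0, 0, -0.025], "delta_rot": [0, 0, 0]},
])

```text
time_s: 5.18
tool_pos: [0.4207, 0.2698, 0.1186]
orientation: [-0.0, 0.992, 0.124, 0.001]
contact_force: [0.5, -0.9, -3.3]
grip_width: 0.0369
```

>>> drive_tool([
  {"delta_pos": [0, 0, -0.002], "delta_rot": [0, 0, 0]},
  {"delta_pos": [0, 0, -0.003], "delta_rot": [0, 0, 0]},
  {"delta_pos": [0, 0, -0.004], "delta_rot": [0, 0, 0]},
  {"delta_pos": [0, 0, -0.004], "delta_rot": [0, 0, 0]},
])

```text
time_s: 5.52
tool_pos: [0.4212, 0.27, 0.1171]
orientation: [0.0, 0.992, 0.124, 0.001]
contact_force: [-8.8, -5.4, 19.5]
grip_width: 0.0371
```

>>> drive_tool([
  {"delta_pos": [0, 0, 0], "delta_rot": [0, 0, 0]},
  {"delta_pos": [0, 0, 0], "delta_rot": [0, 0, 0]},
  {"delta_pos": [0, 0, 0], "delta_rot": [0, 0, 0]},
  {"delta_pos": [0, 0, 0], "delta_rot": [0, 0, 0]},
  {"delta_pos": [0, 0, 0], "delta_rot": [0, 0, 0]},
  {"delta_pos": [0, 0, 0.01], "delta_rot": [0, 0, 0]},
  {"delta_pos": [0, 0, 0.04], "delta_rot": [0, 0, 0]},
  {"delta_pos": [0, 0, 0.08], "delta_rot": [0, 0, 0]},
  {"delta_pos": [0, 0, 0.12], "delta_rot": [0, 0, 0]},
  {"delta_pos": [0, 0, 0.16], "delta_rot": [0, 0, 0]},
], jaw=0.85)

```text
time_s: 6.35
tool_pos: [0.4195, 0.2694, 0.276]
orientation: [0.0, 0.992, 0.124, -0.0]
contact_force: [1.3, 0.4, -0.5]
grip_width: 0.0777
```

>>> drive_tool([
  {"delta_pos": [0.01, -0.04, 0.05], "delta_rot": [0, 0, 0]},
  {"delta_pos": [0.01, -0.49, 0.05], "delta_rot": [0, 0, 0]},
  {"delta_pos": [0.01, -0.49, 0.05], "delta_rot": [0, 0, 0]},
  {"delta_pos": [0.01, -0.49, 0.05], "delta_rot": [0, 0, 0]},
  {"delta_pos": [0.01, -0.49, 0.05], "delta_rot": [0, 0, 0]},
  {"delta_pos": [0.01, -0.49, 0.05], "delta_rot": [0, 0, 0]},
  {"delta_pos": [0.01, -0.49, 0.05], "delta_rot": [0, 0, 0]},
  {"delta_pos": [0.01, -0.49, 0.05], "delta_rot": [0, 0, 0]},
  {"delta_pos": [0.01, -0.49, 0.05], "delta_rot": [0, 0, 0]},
  {"delta_pos": [0.01, -0.49, 0.05], "delta_rot": [0, 0, 0]},
  {"delta_pos": [0.01, -0.49, 0.05], "delta_rot": [0, 0, 0]},
  {"delta_pos": [0.01, -0.49, 0.05], "delta_rot": [0, 0, 0]},
])

```text
time_s: 7.35
tool_pos: [0.4294, -0.2162, 0.3244]
orientation: [0.0, 0.992, 0.123, 0.0]
contact_force: [0.8, -0.4, -0.6]
grip_width: 0.0778
```

>>> drive_tool([
  {"delta_pos": [0, 0, 0], "delta_rot": [0, 0, 0]},
  {"delta_pos": [0, 0, 0], "delta_rot": [0, 0, 0]},
  {"delta_pos": [0, 0, 0], "delta_rot": [0, 0, 0]},
])

```text
time_s: 7.6
tool_pos: [0.4298, -0.2137, 0.3236]
orientation: [-0.0, 0.992, 0.123, 0.0]
contact_force: [0.0, -0.4, -1.1]
grip_width: 0.078
```

```bash
cat > m2.py <<'E'
from h import *
import sys
def bis(name='wrist',z=0.040,save=None,box=(0.36,0.62,-0.36,-0.06)):
    f=grab(name,save); im=f['frame']; hsv=cv2.cvtColor(im,cv2.COLOR_RGB2HSV)
    m=cv2.inRange(hsv,(5,80,60),(28,255,255))
    m=cv2.morphologyEx(m,cv2.MORPH_CLOSE,np.ones((3,3)))
    cs,_=cv2.findContours(m,cv2.RETR_EXTERNAL,cv2.CHAIN_APPROX_NONE)
    for c in cs:
        if cv2.contourArea(c)<40: continue
        p=ray(f,c[:,0,:],z)[:,:2]; pf=(p*1000).astype(np.float32); r=cv2.minAreaRect(pf); x,y=r[0]
        if not(box[0]<x/1e3<box[1] and box[2]<y/1e3<box[3]): continue
        bp=cv2.boxPoints(r); e=max([bp[1]-bp[0],bp[2]-bp[1]],key=np.linalg.norm)
        ang=np.degrees(np.arctan2(e[1],e[0]))%180
        M=cv2.moments(pf); d=np.array([M['m10']/M['m00']-x,M['m01']/M['m00']-y]); n=np.array([-np.sin(np.radians(ang)),np.cos(np.radians(ang))])
        print('px',np.round(cv2.minAreaRect(c)[0]).astype(int),'rect c',np.round((x,y)).astype(int),'size',np.round(sorted(r[1])),'long ang',round(ang),'area',round(M['m00']),'centroid',np.round((x+d[0],y+d[1])).astype(int))
    return f
if __name__=='__main__':
    bis(save=sys.argv[1]); s=ctrl.sense(); print(s['time_s'],s['tool_pos'],s['grip_width'])
    print('--top'); bis('top',0.04)
E
python3 m2.py w4.png
```

```text
px [390 226] rect c [ 432 -284] size [27. 73.] long ang 165 area 1496 centroid [ 433 -285]
px [337 205] rect c [ 439 -231] size [24. 74.] long ang 178 area 1206 centroid [ 435 -233]
px [277 182] rect c [ 448 -172] size [35. 64.] long ang 162 area 1431 centroid [ 448 -172]
px [210 151] rect c [ 460 -109] size [24. 45.] long ang 169 area 867 centroid [ 460 -109]
px [375 113] rect c [ 526 -241] size [24. 73.] long ang 165 area 1421 centroid [ 526 -242]
px [308  80] rect c [ 538 -179] size [23. 72.] long ang 3 area 1278 centroid [ 538 -180]
7.65 [ 0.42996416 -0.21307212  0.3236011 ] 0.07798373852729028
--top
px [323 280] rect c [ 455 -109] size [23. 41.] long ang 173 area 746 centroid [ 457 -110]
px [352 249] rect c [ 534 -180] size [23. 71.] long ang 0 area 1344 centroid [ 534 -180]
```

View pics/w4.png

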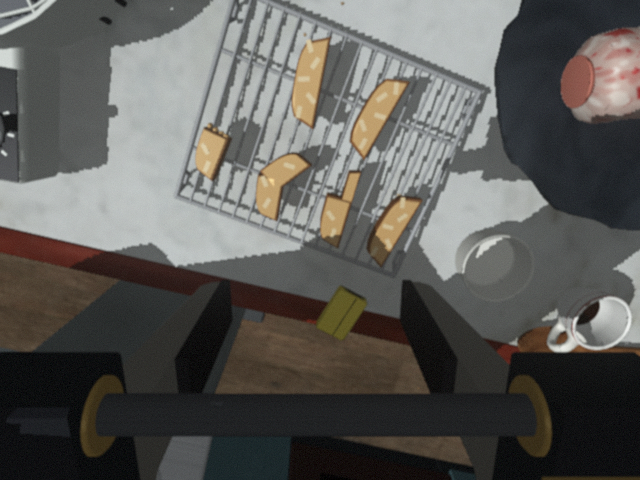

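>>> drive_tool([
  {"delta_pos": [0.03, 0.01, -0.03], "delta_rot": [0, 0, -0.11]},
  {"delta_pos": [0.06, 0.02, -0.06], "delta_rot": [0, 0, -0.22]},
  {"delta_pos": [0.09, 0.03, -0.09], "delta_rot": [0, 0, -0.22]},
  {"delta_pos": [0.106, 0.033, -0.125], "delta_rot": [0, 0, -0.22]},
  {"delta_pos": [0.106, 0.033, -0.15], "delta_rot": [0, 0, -0.22]},
  {"delta_pos": [0.106, 0.033, -0.165], "delta_rot": [0, 0, -0.22]},
  {"delta_pos": [0.106, 0.033, -0.185], "delta_rot": [0, 0, -0.22]},
  {"delta_pos": [0.106, 0.033, -0.2], "delta_rot": [0, 0, -0.22]},
  {"delta_pos": [0.106, 0.033, -0.21], "delta_rot": [0, 0, -0.22]},
  {"delta_pos": [0.106, 0.033, -0.21], "delta_rot": [0, 0, -0.22]},
  {"delta_pos": [0.106, 0.033, -0.21], "delta_rot": [0, 0, -0.22]},
], jaw=0.55)

```text
time_s: 8.62
tool_pos: [0.5362, -0.1804, 0.1139]
orientation: [-0.0, 1.0, 0.014, 0.0]
contact_force: [-0.9, 1.2, 0.8]
grip_width: 0.0508
```

>>> drive_tool([
  {"delta_pos": [0, 0, 0], "delta_rot": [0, 0, 0]},
  {"delta_pos": [0, 0, 0], "delta_rot": [0, 0, 0]},
  {"delta_pos": [0, 0, 0], "delta_rot": [0, 0, 0]},
  {"delta_pos": [0, 0, 0], "delta_rot": [0, 0, 0]},
  {"delta_pos": [0, 0, 0], "delta_rot": [0, 0, 0]},
  {"delta_pos": [0, 0, 0], "delta_rot": [0, 0, 0]},
  {"delta_pos": [0, 0, 0.01], "delta_rot": [0, 0, 0]},
  {"delta_pos": [0, 0, 0.03], "delta_rot": [0, 0, 0]},
  {"delta_pos": [0, 0, 0.06], "delta_rot": [0, 0, 0]},
  {"delta_pos": [0, 0, 0.1], "delta_rot": [0, 0, 0]},
  {"delta_pos": [0, 0, 0.11], "delta_rot": [0, 0, 0]},
], jaw=0.1, squeeze=25)

```text
time_s: 9.53
tool_pos: [0.5383, -0.1825, 0.2304]
orientation: [0.003, 1.0, 0.014, 0.004]
contact_force: [0.7, -1.2, 1.4]
grip_width: 0.0237
```

>>> drive_tool([
  {"delta_pos": [0.009, 0.04, 0.01], "delta_rot": [0, 0, 0]},
  {"delta_pos": [0.018, 0.08, 0.01], "delta_rot": [0, 0, 0]},
  {"delta_pos": [0.027, 0.12, 0.01], "delta_rot": [0, 0, 0]},
  {"delta_pos": [0.036, 0.16, 0.01], "delta_rot": [0, 0, 0]},
  {"delta_pos": [0.045, 0.2, 0.01], "delta_rot": [0, 0, 0]},
  {"delta_pos": [0.055, 0.24, 0.01], "delta_rot": [0, 0, 0]},
  {"delta_pos": [0.065, 0.28, 0.01], "delta_rot": [0, 0, 0]},
  {"delta_pos": [0.075, 0.317, 0], "delta_rot": [0, 0, 0]},
  {"delta_pos": [0.075, 0.317, -0.02], "delta_rot": [0, 0, 0]},
  {"delta_pos": [0.075, 0.317, -0.045], "delta_rot": [0, 0, 0]},
  {"delta_pos": [0.075, 0.317, -0.06], "delta_rot": [0, 0, 0]},
  {"delta_pos": [0.075, 0.317, -0.068], "delta_rot": [0, 0, 0]},
])

```text
time_s: 10.53
tool_pos: [0.6094, 0.1362, 0.1527]
orientation: [0.0, 1.0, 0.014, -0.002]
contact_force: [-0.7, 0.4, 0.0]
grip_width: 0.0234
```

>>> drive_tool([
  {"delta_pos": [0, 0, -0.002], "delta_rot": [0, 0, 0]},
  {"delta_pos": [0, 0, -0.004], "delta_rot": [0, 0, 0]},
  {"delta_pos": [0, 0, -0.004], "delta_rot": [0, 0, 0]},
  {"delta_pos": [0, 0, -0.004], "delta_rot": [0, 0, 0]},
])

```text
time_s: 10.87
tool_pos: [0.6116, 0.1357, 0.1526]
orientation: [-0.0, 1.0, 0.014, 0.001]
contact_force: [-0.2, 0.0, -1.9]
grip_width: 0.0239
```

>>> drive_tool([
  {"delta_pos": [0, 0, 0], "delta_rot": [0, 0, 0]},
  {"delta_pos": [0, 0, 0], "delta_rot": [0, 0, 0]},
  {"delta_pos": [0, 0, 0], "delta_rot": [0, 0, 0]},
  {"delta_pos": [0, 0, 0.02], "delta_rot": [0, 0, 0]},
  {"delta_pos": [0, 0, 0.05], "delta_rot": [0, 0, 0]},
  {"delta_pos": [0, 0, 0.08], "delta_rot": [0, 0, 0]},
  {"delta_pos": [-0.01, -0.04, 0.08], "delta_rot": [0, 0, -0.09]},
  {"delta_pos": [-0.018, -0.08, 0.08], "delta_rot": [0, 0, -0.18]},
  {"delta_pos": [-0.027, -0.12, 0.08], "delta_rot": [0, 0, -0.28]},
  {"delta_pos": [-0.036, -0.16, 0.08], "delta_rot": [0, 0, -0.28]},
  {"delta_pos": [-0.045, -0.2, 0.08], "delta_rot": [0, 0, -0.28]},
  {"delta_pos": [-0.054, -0.24, 0.08], "delta_rot": [0, 0, -0.28]},
], jaw=0.42)

```text
time_s: 11.87
tool_pos: [0.5563, -0.1059, 0.2319]
orientation: [0.0, 0.992, -0.126, 0.0]
contact_force: [-0.1, -0.3, -0.4]
grip_width: 0.0387
```

```bash
python3 - <<'E'
from m2 import *
s=ctrl.sense(); print(s['time_s'],s['tool_pos'],s['grip_width'])
f=bis(save='w5.png'); print('tray'); bis('top',.078,'t5.png',box=(.49,.73,-.03,.21))
E
```

```text
11.8667 [ 0.55625973 -0.10585684  0.23186332] 0.0386981147438057
px [437 417] rect c [ 386 -162] size [ 8. 75.] long ang 173 area 239 centroid [ 380 -162]
px [350 352] rect c [ 463 -108] size [22. 49.] long ang 173 area 874 centroid [ 463 -108]
px [437 326] rect c [ 466 -175] size [29. 37.] long ang 141 area 688 centroid [ 464 -177]
px [508 323] rect c [ 456 -228] size [28. 51.] long ang 177 area 829 centroid [ 451 -231]
px [585 330] rect c [ 433 -284] size [26. 73.] long ang 167 area 1360 centroid [ 434 -286]
px [510 227] rect c [ 528 -238] size [29. 74.] long ang 165 area 1744 centroid [ 528 -240]
tray
px [225 214] rect c [610 134] size [24. 72.] long ang 3 area 1487 centroid [609 132]
```

View pics/w5.png

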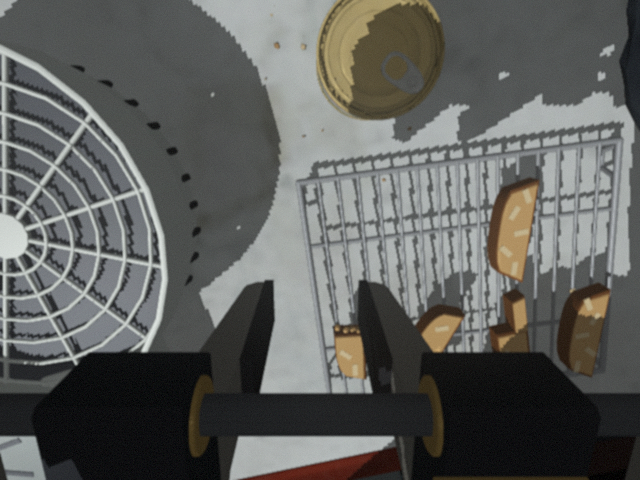

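>>> drive_tool([
  {"delta_pos": [-0.01, -0.04, 0], "delta_rot": [0, 0, 0]},
  {"delta_pos": [-0.02, -0.08, -0.01], "delta_rot": [0, 0, 0]},
  {"delta_pos": [-0.029, -0.115, -0.02], "delta_rot": [0, 0, 0]},
  {"delta_pos": [-0.029, -0.137, -0.04], "delta_rot": [0, 0, 0]},
  {"delta_pos": [-0.029, -0.137, -0.06], "delta_rot": [0, 0, 0]},
  {"delta_pos": [-0.029, -0.137, -0.08], "delta_rot": [0, 0, 0]},
  {"delta_pos": [-0.029, -0.137, -0.1], "delta_rot": [0, 0, 0]},
  {"delta_pos": [-0.029, -0.137, -0.112], "delta_rot": [0, 0, 0]},
  {"delta_pos": [-0.029, -0.137, -0.118], "delta_rot": [0, 0, 0]},
  {"delta_pos": [-0.029, -0.137, -0.118], "delta_rot": [0, 0, 0]},
  {"delta_pos": [-0.029, -0.137, -0.118], "delta_rot": [0, 0, 0]},
], jaw=0.55)

```text
time_s: 12.88
tool_pos: [0.5285, -0.241, 0.1141]
orientation: [0.0, 0.992, -0.126, 0.0]
contact_force: [0.6, 0.4, -0.5]
grip_width: 0.0508
```

>>> drive_tool([
  {"delta_pos": [0, 0, 0], "delta_rot": [0, 0, 0]},
  {"delta_pos": [0, 0, 0], "delta_rot": [0, 0, 0]},
  {"delta_pos": [0, 0, 0], "delta_rot": [0, 0, 0]},
  {"delta_pos": [0, 0, 0], "delta_rot": [0, 0, 0]},
  {"delta_pos": [0, 0, 0], "delta_rot": [0, 0, 0]},
  {"delta_pos": [0, 0, 0], "delta_rot": [0, 0, 0]},
  {"delta_pos": [0, 0, 0.01], "delta_rot": [0, 0, 0]},
  {"delta_pos": [0, 0, 0.03], "delta_rot": [0, 0, 0]},
  {"delta_pos": [0, 0, 0.06], "delta_rot": [0, 0, 0]},
  {"delta_pos": [0, 0, 0.1], "delta_rot": [0, 0, 0]},
  {"delta_pos": [0, 0, 0.11], "delta_rot": [0, 0, 0]},
], jaw=0.1, squeeze=25)

```text
time_s: 13.8
tool_pos: [0.5301, -0.2426, 0.2305]
orientation: [0.002, 0.992, -0.126, 0.004]
contact_force: [2.2, -0.6, 0.7]
grip_width: 0.0238
```

>>> drive_tool([
  {"delta_pos": [0.01, 0.04, 0.01], "delta_rot": [0, 0, 0.1]},
  {"delta_pos": [0.02, 0.08, 0.01], "delta_rot": [0, 0, 0.2]},
  {"delta_pos": [0.03, 0.12, 0.01], "delta_rot": [0, 0, 0.28]},
  {"delta_pos": [0.04, 0.16, 0.01], "delta_rot": [0, 0, 0.28]},
  {"delta_pos": [0.05, 0.2, 0.01], "delta_rot": [0, 0, 0.28]},
  {"delta_pos": [0.06, 0.24, 0.01], "delta_rot": [0, 0, 0.28]},
  {"delta_pos": [0.07, 0.28, 0.01], "delta_rot": [0, 0, 0.28]},
  {"delta_pos": [0.084, 0.318, 0], "delta_rot": [0, 0, 0.28]},
  {"delta_pos": [0.084, 0.325, -0.02], "delta_rot": [0, 0, 0.28]},
  {"delta_pos": [0.084, 0.325, -0.045], "delta_rot": [0, 0, 0.28]},
  {"delta_pos": [0.084, 0.325, -0.065], "delta_rot": [0, 0, 0.28]},
  {"delta_pos": [0.084, 0.325, -0.072], "delta_rot": [0, 0, 0.28]},
])

```text
time_s: 14.8
tool_pos: [0.6106, 0.0849, 0.1508]
orientation: [-0.001, 1.0, 0.014, -0.002]
contact_force: [-16.6, 3.6, 33.4]
grip_width: 0.0238
```

>>> drive_tool([
  {"delta_pos": [0, 0, 0], "delta_rot": [0, 0, 0]},
  {"delta_pos": [0, 0, 0], "delta_rot": [0, 0, 0]},
  {"delta_pos": [0, 0, 0], "delta_rot": [0, 0, 0]},
])

```text
time_s: 15.05
tool_pos: [0.612, 0.0837, 0.1518]
orientation: [0.0, 1.0, 0.014, 0.0]
contact_force: [1.0, 0.5, -0.2]
grip_width: 0.0238
```

>>> drive_tool([
  {"delta_pos": [0, 0, 0], "delta_rot": [0, 0, 0]},
  {"delta_pos": [0, 0, 0], "delta_rot": [0, 0, 0]},
  {"delta_pos": [0, 0, 0], "delta_rot": [0, 0, 0]},
  {"delta_pos": [0, 0, 0.02], "delta_rot": [0, 0, 0]},
  {"delta_pos": [0, 0, 0.05], "delta_rot": [0, 0, 0]},
  {"delta_pos": [0, 0, 0.08], "delta_rot": [0, 0, 0]},
  {"delta_pos": [-0.018, -0.037, 0.08], "delta_rot": [0, 0, -0.09]},
  {"delta_pos": [-0.036, -0.074, 0.08], "delta_rot": [0, 0, -0.18]},
  {"delta_pos": [-0.054, -0.111, 0.08], "delta_rot": [0, 0, -0.28]},
  {"delta_pos": [-0.072, -0.148, 0.08], "delta_rot": [0, 0, -0.28]},
  {"delta_pos": [-0.09, -0.185, 0.08], "delta_rot": [0, 0, -0.28]},
  {"delta_pos": [-0.108, -0.222, 0.08], "delta_rot": [0, 0, -0.28]},
], jaw=0.42)

```text
time_s: 16.05
tool_pos: [0.5028, -0.1396, 0.2317]
orientation: [0.0, 0.992, -0.126, 0.0]
contact_force: [0.8, -0.7, 0.0]
grip_width: 0.0384
```

```bash
python3 - <<'E'
from m2 import *
s=ctrl.sense(); print(s['time_s'],s['tool_pos'],s['grip_width'])
f=bis(save='w6.png'); print('tray'); bis('top',.078,'t6.png',box=(.49,.73,-.03,.21))
E
```

```text
16.05 [ 0.50282313 -0.13957567  0.23172981] 0.03843422171099063
px [289 301] rect c [ 462 -108] size [24. 46.] long ang 168 area 908 centroid [ 462 -109]
px [376 282] rect c [ 460 -172] size [27. 48.] long ang 140 area 528 centroid [ 466 -178]
px [456 287] rect c [ 440 -229] size [26. 75.] long ang 178 area 1328 centroid [ 437 -231]
px [531 277] rect c [ 433 -282] size [30. 72.] long ang 168 area 1413 centroid [ 434 -285]
tray
px [246 216] rect c [606  81] size [22. 72.] long ang 2 area 1416 centroid [606  81]
px [225 214] rect c [609 134] size [24. 75.] long ang 3 area 1484 centroid [609 132]
```

>>> drive_tool([
  {"delta_pos": [-0.018, -0.037, 0], "delta_rot": [0, 0, 0]},
  {"delta_pos": [-0.036, -0.074, 0], "delta_rot": [0, 0, 0]},
  {"delta_pos": [-0.054, -0.111, -0.01], "delta_rot": [0, 0, 0]},
  {"delta_pos": [-0.07, -0.147, -0.02], "delta_rot": [0, 0, 0]},
  {"delta_pos": [-0.07, -0.147, -0.05], "delta_rot": [0, 0, 0]},
  {"delta_pos": [-0.07, -0.147, -0.08], "delta_rot": [0, 0, 0]},
  {"delta_pos": [-0.07, -0.147, -0.1], "delta_rot": [0, 0, 0]},
  {"delta_pos": [-0.07, -0.147, -0.112], "delta_rot": [0, 0, 0]},
  {"delta_pos": [-0.07, -0.147, -0.118], "delta_rot": [0, 0, 0]},
  {"delta_pos": [-0.07, -0.147, -0.118], "delta_rot": [0, 0, 0]},
  {"delta_pos": [-0.07, -0.147, -0.118], "delta_rot": [0, 0, 0]},
], jaw=0.55)

```text
time_s: 17.07
tool_pos: [0.4348, -0.2853, 0.1144]
orientation: [0.0, 0.992, -0.125, 0.001]
contact_force: [0.5, -1.1, 1.0]
grip_width: 0.0505
```

>>> drive_tool([
  {"delta_pos": [0, 0, 0], "delta_rot": [0, 0, 0]},
  {"delta_pos": [0, 0, 0], "delta_rot": [0, 0, 0]},
  {"delta_pos": [0, 0, 0], "delta_rot": [0, 0, 0]},
  {"delta_pos": [0, 0, 0], "delta_rot": [0, 0, 0]},
  {"delta_pos": [0, 0, 0], "delta_rot": [0, 0, 0]},
  {"delta_pos": [0, 0, 0], "delta_rot": [0, 0, 0]},
  {"delta_pos": [0, 0, 0.01], "delta_rot": [0, 0, 0]},
  {"delta_pos": [0, 0, 0.03], "delta_rot": [0, 0, 0]},
  {"delta_pos": [0, 0, 0.06], "delta_rot": [0, 0, 0]},
  {"delta_pos": [0, 0, 0.1], "delta_rot": [0, 0, 0]},
  {"delta_pos": [0, 0, 0.12], "delta_rot": [0, 0, 0]},
], jaw=0.1, squeeze=25)

```text
time_s: 17.98
tool_pos: [0.4349, -0.286, 0.2382]
orientation: [0.002, 0.992, -0.126, 0.002]
contact_force: [0.5, -0.8, 0.2]
grip_width: 0.0235
```

>>> drive_tool([
  {"delta_pos": [0.02, 0.036, 0], "delta_rot": [0, 0, 0.1]},
  {"delta_pos": [0.04, 0.072, 0], "delta_rot": [0, 0, 0.2]},
  {"delta_pos": [0.06, 0.108, 0], "delta_rot": [0, 0, 0.28]},
  {"delta_pos": [0.08, 0.144, 0], "delta_rot": [0, 0, 0.28]},
  {"delta_pos": [0.1, 0.18, 0], "delta_rot": [0, 0, 0.28]},
  {"delta_pos": [0.12, 0.216, 0], "delta_rot": [0, 0, 0.28]},
  {"delta_pos": [0.14, 0.252, 0], "delta_rot": [0, 0, 0.28]},
  {"delta_pos": [0.16, 0.288, 0], "delta_rot": [0, 0, 0.28]},
  {"delta_pos": [0.177, 0.32, 0], "delta_rot": [0, 0, 0.28]},
  {"delta_pos": [0.177, 0.32, -0.02], "delta_rot": [0, 0, 0.28]},
  {"delta_pos": [0.177, 0.32, -0.045], "delta_rot": [0, 0, 0.28]},
  {"delta_pos": [0.177, 0.32, -0.06], "delta_rot": [0, 0, 0.28]},
])

```text
time_s: 18.98
tool_pos: [0.6102, 0.036, 0.1717]
orientation: [-0.0, 1.0, 0.015, -0.001]
contact_force: [-0.3, -0.2, -1.4]
grip_width: 0.0236
```

>>> drive_tool([
  {"delta_pos": [0, 0, -0.01], "delta_rot": [0, 0, 0]},
  {"delta_pos": [0, 0, -0.016], "delta_rot": [0, 0, 0]},
  {"delta_pos": [0, 0, -0.021], "delta_rot": [0, 0, 0]},
  {"delta_pos": [0, 0, -0.021], "delta_rot": [0, 0, 0]},
  {"delta_pos": [0, 0, -0.021], "delta_rot": [0, 0, 0]},
])

```text
time_s: 19.4
tool_pos: [0.6115, 0.0346, 0.1535]
orientation: [0.0, 1.0, 0.014, 0.001]
contact_force: [0.5, 0.5, -0.4]
grip_width: 0.0237
```

>>> drive_tool([
  {"delta_pos": [0, 0, 0], "delta_rot": [0, 0, 0]},
  {"delta_pos": [0, 0, 0], "delta_rot": [0, 0, 0]},
  {"delta_pos": [0, 0, 0], "delta_rot": [0, 0, 0]},
  {"delta_pos": [0, 0, 0.02], "delta_rot": [0, 0, 0]},
  {"delta_pos": [0, 0, 0.05], "delta_rot": [0, 0, 0]},
  {"delta_pos": [0, 0, 0.08], "delta_rot": [0, 0, 0]},
  {"delta_pos": [-0.023, -0.033, 0.08], "delta_rot": [0, 0, -0.06]},
  {"delta_pos": [-0.046, -0.066, 0.08], "delta_rot": [0, 0, -0.06]},
  {"delta_pos": [-0.07, -0.1, 0.08], "delta_rot": [0, 0, -0.06]},
  {"delta_pos": [-0.093, -0.133, 0.08], "delta_rot": [0, 0, -0.06]},
  {"delta_pos": [-0.117, -0.167, 0.08], "delta_rot": [0, 0, -0.06]},
  {"delta_pos": [-0.117, -0.167, 0.08], "delta_rot": [0, 0, -0.06]},
], jaw=0.42)

```text
time_s: 20.4
tool_pos: [0.491, -0.1369, 0.2327]
orientation: [0.001, 1.0, -0.019, -0.001]
contact_force: [-0.2, -0.7, -0.7]
grip_width: 0.0383
```

```bash
python3 - <<'E'
from m2 import *
s=ctrl.sense(); print(s['time_s'],s['tool_pos'],s['grip_width'])
f=bis(save='w7.png'); print('tray'); g=bis('top',.078,'t7.png',box=(.49,.73,-.03,.21))
cv2.imwrite('pics/c7.png',np.hstack([cv2.resize(f['frame'],(400,300)),cv2.resize(g['frame'][150:350,100:367],(400,300))])[:,:,::-1])
E
```

```text
20.4 [ 0.49100316 -0.13690284  0.23271972] 0.038317762990814394
px [361 287] rect c [ 451 -168] size [32. 63.] long ang 150 area 992 centroid [ 455 -170]
px [442 297] rect c [ 440 -228] size [28. 74.] long ang 178 area 1385 centroid [ 437 -231]
px [278 279] rect c [ 461 -108] size [23. 46.] long ang 168 area 714 centroid [ 463 -110]
tray
px [266 216] rect c [605  34] size [24. 72.] long ang 2 area 1442 centroid [604  32]
px [246 216] rect c [606  81] size [22. 72.] long ang 2 area 1410 centroid [606  81]
px [225 214] rect c [609 134] size [24. 75.] long ang 3 area 1484 centroid [609 132]
```

View pics/c7.png

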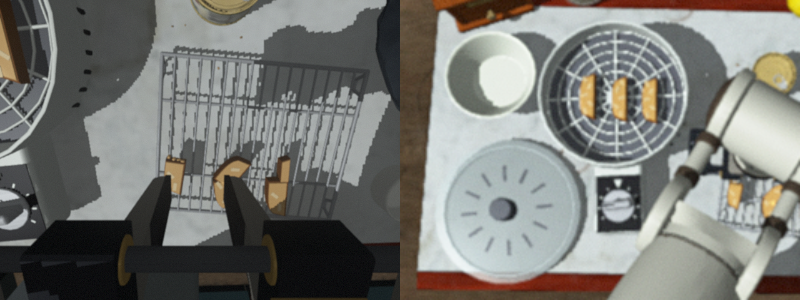

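>>> drive_tool([
  {"delta_pos": [-0.023, -0.033, 0], "delta_rot": [0, 0, 0]},
  {"delta_pos": [-0.046, -0.066, 0], "delta_rot": [0, 0, 0]},
  {"delta_pos": [-0.069, -0.096, -0.02], "delta_rot": [0, 0, 0]},
  {"delta_pos": [-0.069, -0.096, -0.04], "delta_rot": [0, 0, 0]},
  {"delta_pos": [-0.069, -0.096, -0.07], "delta_rot": [0, 0, 0]},
  {"delta_pos": [-0.069, -0.096, -0.095], "delta_rot": [0, 0, 0]},
  {"delta_pos": [-0.069, -0.096, -0.11], "delta_rot": [0, 0, 0]},
  {"delta_pos": [-0.069, -0.096, -0.119], "delta_rot": [0, 0, 0]},
  {"delta_pos": [-0.069, -0.096, -0.119], "delta_rot": [0, 0, 0]},
  {"delta_pos": [-0.069, -0.096, -0.119], "delta_rot": [0, 0, 0]},
], jaw=0.55)

```text
time_s: 21.33
tool_pos: [0.4258, -0.2278, 0.1139]
orientation: [0.0, 1.0, -0.015, 0.0]
contact_force: [1.0, 0.2, 0.2]
grip_width: 0.0504
```

>>> drive_tool([
  {"delta_pos": [0, 0, 0], "delta_rot": [0, 0, 0]},
  {"delta_pos": [0, 0, 0], "delta_rot": [0, 0, 0]},
  {"delta_pos": [0, 0, 0], "delta_rot": [0, 0, 0]},
  {"delta_pos": [0, 0, 0], "delta_rot": [0, 0, 0]},
  {"delta_pos": [0, 0, 0], "delta_rot": [0, 0, 0]},
  {"delta_pos": [0, 0, 0], "delta_rot": [0, 0, 0]},
  {"delta_pos": [0, 0, 0.01], "delta_rot": [0, 0, 0]},
  {"delta_pos": [0, 0, 0.03], "delta_rot": [0, 0, 0]},
  {"delta_pos": [0, 0, 0.06], "delta_rot": [0, 0, 0]},
  {"delta_pos": [0, 0, 0.1], "delta_rot": [0, 0, 0]},
  {"delta_pos": [0, 0, 0.13], "delta_rot": [0, 0, 0]},
], jaw=0.1, squeeze=25)

```text
time_s: 22.25
tool_pos: [0.425, -0.2281, 0.2464]
orientation: [0.0, 1.0, -0.016, 0.001]
contact_force: [0.8, -1.1, 0.2]
grip_width: 0.0235
```

>>> drive_tool([
  {"delta_pos": [0.015, 0.039, 0], "delta_rot": [0, 0, 0]},
  {"delta_pos": [0.03, 0.078, 0], "delta_rot": [0, 0, 0]},
  {"delta_pos": [0.045, 0.117, 0], "delta_rot": [0, 0, 0]},
  {"delta_pos": [0.06, 0.156, 0], "delta_rot": [0, 0, 0]},
  {"delta_pos": [0.075, 0.195, 0], "delta_rot": [0, 0, 0]},
  {"delta_pos": [0.09, 0.234, 0], "delta_rot": [0, 0, 0]},
  {"delta_pos": [0.105, 0.273, 0], "delta_rot": [0, 0, 0]},
  {"delta_pos": [0.12, 0.312, 0], "delta_rot": [0, 0, 0]},
  {"delta_pos": [0.135, 0.351, 0], "delta_rot": [0, 0, 0]},
  {"delta_pos": [0.15, 0.39, 0], "delta_rot": [0, 0, 0]},
  {"delta_pos": [0.165, 0.429, 0], "delta_rot": [0, 0, 0]},
  {"delta_pos": [0.18, 0.468, 0], "delta_rot": [0, 0, 0]},
])

```text
time_s: 23.25
tool_pos: [0.6045, 0.2407, 0.2439]
orientation: [0.0, 1.0, -0.016, -0.0]
contact_force: [1.1, -1.6, -0.2]
grip_width: 0.0237
```

```bash
python3 - <<'E'
from h import *
s=ctrl.sense(); print(s['time_s'],s['tool_pos'],s['grip_width'])
f=grab('wrist','w8.png')
for i in range(1):
    pass
E
```

```text
23.25 [0.60450266 0.24070399 0.2438561 ] 0.023717881318071177
```

View pics/w8.png

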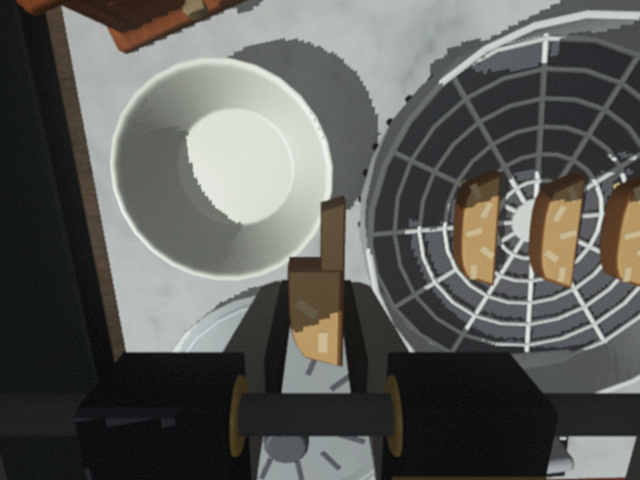

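```bash
python3 - <<'E'
from h import *
f=grab('wrist')
print(ray(f,[(112,172),(333,172),(224,58),(221,279)],.055).round(3)); print(ray(f,[(524,222)],.06))
E
```

```text
[[0.658 0.383 0.055]
 [0.654 0.236 0.055]
 [0.726 0.302 0.055]
 [0.579 0.318 0.055]]
[[0.61715481 0.1075681  0.06      ]]
```

>>> drive_tool([
  {"delta_pos": [0.015, 0.035, 0], "delta_rot": [0, 0, 0]},
  {"delta_pos": [0.03, 0.07, 0], "delta_rot": [0, 0, 0]},
  {"delta_pos": [0.037, 0.082, 0], "delta_rot": [0, 0, 0]},
  {"delta_pos": [0.037, 0.082, -0.035], "delta_rot": [0, 0, 0]},
  {"delta_pos": [0.037, 0.082, -0.07], "delta_rot": [0, 0, 0]},
  {"delta_pos": [0.037, 0.082, -0.1], "delta_rot": [0, 0, 0]},
  {"delta_pos": [0.037, 0.082, -0.125], "delta_rot": [0, 0, 0]},
  {"delta_pos": [0.037, 0.082, -0.13], "delta_rot": [0, 0, 0]},
  {"delta_pos": [0.037, 0.082, -0.13], "delta_rot": [0, 0, 0]},
])

```text
time_s: 24.1
tool_pos: [0.6399, 0.3195, 0.1112]
orientation: [0.001, 1.0, -0.016, -0.003]
contact_force: [-0.1, 0.3, -1.0]
grip_width: 0.0238
```

>>> drive_tool([
  {"delta_pos": [0, 0, 0], "delta_rot": [0, 0, 0]},
  {"delta_pos": [0, 0, 0], "delta_rot": [0, 0, 0]},
  {"delta_pos": [0, 0, 0], "delta_rot": [0, 0, 0]},
  {"delta_pos": [0, 0, 0.03], "delta_rot": [0, 0, 0]},
  {"delta_pos": [0, 0, 0.07], "delta_rot": [0, 0, 0]},
  {"delta_pos": [0, 0, 0.11], "delta_rot": [0, 0, 0]},
  {"delta_pos": [-0.014, -0.038, 0.12], "delta_rot": [0, 0, 0]},
  {"delta_pos": [-0.028, -0.076, 0.12], "delta_rot": [0, 0, 0]},
  {"delta_pos": [-0.042, -0.114, 0.12], "delta_rot": [0, 0, 0]},
  {"delta_pos": [-0.056, -0.152, 0.12], "delta_rot": [0, 0, 0]},
  {"delta_pos": [-0.07, -0.19, 0.12], "delta_rot": [0, 0, 0]},
  {"delta_pos": [-0.084, -0.228, 0.12], "delta_rot": [0, 0, 0]},
], jaw=0.45)

```text
time_s: 25.1
tool_pos: [0.5571, 0.091, 0.2354]
orientation: [0.0, 1.0, -0.016, 0.002]
contact_force: [0.9, -1.5, -0.9]
grip_width: 0.0414
```

>>> drive_tool([
  {"delta_pos": [-0.014, -0.038, 0], "delta_rot": [0, 0, 0]},
  {"delta_pos": [-0.028, -0.076, 0], "delta_rot": [0, 0, 0]},
  {"delta_pos": [-0.042, -0.114, 0], "delta_rot": [0, 0, 0]},
  {"delta_pos": [-0.056, -0.152, 0], "delta_rot": [0, 0, 0]},
  {"delta_pos": [-0.07, -0.19, 0], "delta_rot": [0, 0, 0]},
  {"delta_pos": [-0.07, -0.19, 0], "delta_rot": [0, 0, 0]},
])

```text
time_s: 25.6
tool_pos: [0.4863, -0.1033, 0.2355]
orientation: [0.002, 1.0, -0.019, 0.001]
contact_force: [-0.5, -0.1, 0.0]
grip_width: 0.0413
```

```bash
python3 - <<'E'
from m2 import *
s=ctrl.sense(); print(s['time_s'],s['tool_pos'],s['orientation'],s['grip_width'])
f=bis(save='w9.png'); print('tray'); g=bis('top',.078,'t9.png',box=(.49,.73,-.03,.21))
cv2.imwrite('pics/c9.png',np.hstack([cv2.resize(f['frame'],(400,300)),cv2.resize(g['frame'][150:350,100:367],(400,300))])[:,:,::-1])
E
```

```text
25.6 [ 0.48632383 -0.10325589  0.23546905] [ 0.00206234  0.99980928 -0.01937748  0.00129301] 0.041309230930017864
px [408 280] rect c [ 450 -170] size [38. 60.] long ang 161 area 1171 centroid [ 456 -173]
px [322 271] rect c [ 461 -107] size [24. 46.] long ang 168 area 873 centroid [ 462 -108]
tray
px [266 216] rect c [605  34] size [24. 72.] long ang 2 area 1442 centroid [604  32]
px [246 216] rect c [606  81] size [22. 72.] long ang 2 area 1413 centroid [606  81]
px [225 214] rect c [609 134] size [24. 75.] long ang 3 area 1475 centroid [609 133]
```

View pics/c9.png

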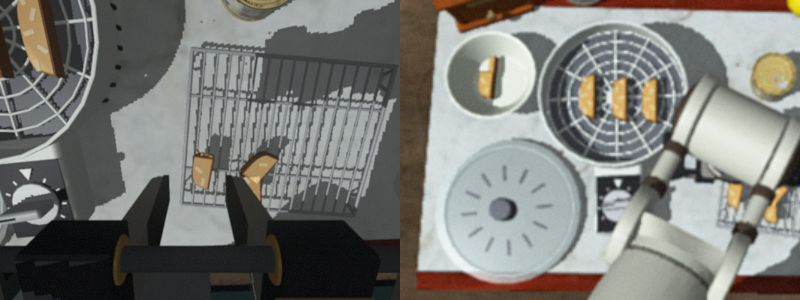

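>>> drive_tool([
  {"delta_pos": [-0.023, -0.011, -0.02], "delta_rot": [0, 0, -0.07]},
  {"delta_pos": [-0.023, -0.011, -0.05], "delta_rot": [0, 0, -0.14]},
  {"delta_pos": [-0.023, -0.011, -0.06], "delta_rot": [0, 0, -0.14]},
  {"delta_pos": [-0.023, -0.011, -0.06], "delta_rot": [0, 0, -0.14]},
  {"delta_pos": [-0.023, -0.011, -0.08], "delta_rot": [0, 0, -0.14]},
  {"delta_pos": [-0.023, -0.011, -0.1], "delta_rot": [0, 0, -0.14]},
  {"delta_pos": [-0.023, -0.011, -0.112], "delta_rot": [0, 0, -0.14]},
  {"delta_pos": [-0.023, -0.011, -0.118], "delta_rot": [0, 0, -0.14]},
  {"delta_pos": [-0.023, -0.011, -0.118], "delta_rot": [0, 0, -0.14]},
], jaw=0.43)

```text
time_s: 26.45
tool_pos: [0.4649, -0.1077, 0.1155]
orientation: [-0.0, 0.996, -0.085, -0.0]
contact_force: [-0.9, -0.8, -0.7]
grip_width: 0.0398
```

>>> drive_tool([
  {"delta_pos": [0, 0, 0], "delta_rot": [0, 0, 0]},
  {"delta_pos": [0, 0, 0], "delta_rot": [0, 0, 0]},
  {"delta_pos": [0, 0, 0], "delta_rot": [0, 0, 0]},
  {"delta_pos": [0, 0, 0], "delta_rot": [0, 0, 0]},
  {"delta_pos": [0, 0, 0], "delta_rot": [0, 0, 0]},
  {"delta_pos": [0, 0, 0], "delta_rot": [0, 0, 0]},
  {"delta_pos": [0, 0, 0.01], "delta_rot": [0, 0, 0]},
  {"delta_pos": [0, 0, 0.03], "delta_rot": [0, 0, 0]},
  {"delta_pos": [0, 0, 0.06], "delta_rot": [0, 0, 0]},
  {"delta_pos": [0, 0, 0.1], "delta_rot": [0, 0, 0]},
  {"delta_pos": [0, 0, 0.13], "delta_rot": [0, 0, 0]},
], jaw=0.1, squeeze=25)

```text
time_s: 27.37
tool_pos: [0.4644, -0.1085, 0.2485]
orientation: [0.0, 0.996, -0.086, 0.001]
contact_force: [1.7, -0.6, -0.5]
grip_width: 0.0236
```

>>> drive_tool([
  {"delta_pos": [0.0175, 0.036, 0], "delta_rot": [0, 0, 0]},
  {"delta_pos": [0.035, 0.072, 0], "delta_rot": [0, 0, 0]},
  {"delta_pos": [0.0525, 0.108, 0], "delta_rot": [0, 0, 0]},
  {"delta_pos": [0.07, 0.145, 0], "delta_rot": [0, 0, 0]},
  {"delta_pos": [0.0875, 0.181, 0], "delta_rot": [0, 0, 0]},
  {"delta_pos": [0.105, 0.217, 0], "delta_rot": [0, 0, 0]},
  {"delta_pos": [0.1225, 0.253, 0], "delta_rot": [0, 0, 0]},
  {"delta_pos": [0.14, 0.29, 0], "delta_rot": [0, 0, 0]},
  {"delta_pos": [0.1575, 0.326, 0], "delta_rot": [0, 0, 0]},
  {"delta_pos": [0.175, 0.362, 0], "delta_rot": [0, 0, 0]},
  {"delta_pos": [0.193, 0.399, 0], "delta_rot": [0, 0, 0]},
  {"delta_pos": [0.193, 0.399, -0.03], "delta_rot": [0, 0, 0]},
])

```text
time_s: 28.37
tool_pos: [0.6623, 0.2977, 0.2237]
orientation: [-0.004, 0.996, -0.084, 0.008]
contact_force: [1.7, -0.1, 2.2]
grip_width: 0.0238
```

>>> drive_tool([
  {"delta_pos": [0, 0, -0.03], "delta_rot": [0, 0, 0]},
  {"delta_pos": [0, 0, -0.06], "delta_rot": [0, 0, 0]},
  {"delta_pos": [0, 0, -0.08], "delta_rot": [0, 0, 0]},
  {"delta_pos": [0, 0, -0.089], "delta_rot": [0, 0, 0]},
  {"delta_pos": [0, 0, -0.089], "delta_rot": [0, 0, 0]},
  {"delta_pos": [0, 0, -0.089], "delta_rot": [0, 0, 0]},
])

```text
time_s: 28.87
tool_pos: [0.6578, 0.2905, 0.1275]
orientation: [-0.0, 0.996, -0.086, 0.0]
contact_force: [-0.3, 0.1, 0.3]
grip_width: 0.0235
```

>>> drive_tool([
  {"delta_pos": [0, 0, 0], "delta_rot": [0, 0, 0]},
  {"delta_pos": [0, 0, 0], "delta_rot": [0, 0, 0]},
  {"delta_pos": [0, 0, 0], "delta_rot": [0, 0, 0]},
  {"delta_pos": [0, 0, 0.03], "delta_rot": [0, 0, 0]},
  {"delta_pos": [0, 0, 0.07], "delta_rot": [0, 0, 0]},
  {"delta_pos": [0, 0, 0.11], "delta_rot": [0, 0, 0]},
  {"delta_pos": [-0.015, -0.035, 0.12], "delta_rot": [0, 0, 0]},
  {"delta_pos": [-0.03, -0.07, 0.12], "delta_rot": [0, 0, 0]},
  {"delta_pos": [-0.045, -0.105, 0.12], "delta_rot": [0, 0, 0]},
  {"delta_pos": [-0.06, -0.14, 0.12], "delta_rot": [0, 0, 0]},
  {"delta_pos": [-0.075, -0.175, 0.12], "delta_rot": [0, 0, 0]},
  {"delta_pos": [-0.09, -0.21, 0.12], "delta_rot": [0, 0, 0]},
], jaw=0.42)

```text
time_s: 29.87
tool_pos: [0.5667, 0.0792, 0.2476]
orientation: [0.0, 0.996, -0.086, 0.001]
contact_force: [0.0, 0.2, 0.1]
grip_width: 0.0384
```

>>> drive_tool([
  {"delta_pos": [-0.016, -0.035, 0], "delta_rot": [0, 0, 0]},
  {"delta_pos": [-0.032, -0.07, 0], "delta_rot": [0, 0, -0.07]},
  {"delta_pos": [-0.048, -0.105, 0], "delta_rot": [0, 0, -0.14]},
  {"delta_pos": [-0.064, -0.14, 0], "delta_rot": [0, 0, -0.14]},
  {"delta_pos": [-0.08, -0.175, 0], "delta_rot": [0, 0, -0.14]},
  {"delta_pos": [-0.097, -0.21, 0], "delta_rot": [0, 0, -0.14]},
  {"delta_pos": [-0.107, -0.23, 0], "delta_rot": [0, 0, -0.14]},
  {"delta_pos": [-0.107, -0.23, 0], "delta_rot": [0, 0, -0.14]},
], jaw=0.62)

```text
time_s: 30.53
tool_pos: [0.4593, -0.1529, 0.2477]
orientation: [0.001, 0.987, -0.158, 0.001]
contact_force: [-0.0, -0.0, -0.2]
grip_width: 0.057
```

```bash
python3 - <<'E'
from m2 import *
s=ctrl.sense(); print(s['time_s'],s['tool_pos'],s['orientation'],s['grip_width'])
f=bis(save='w10.png'); print('tray'); g=bis('top',.078,'t10.png',box=(.49,.73,-.03,.21))
cv2.imwrite('pics/c10.png',np.hstack([cv2.resize(f['frame'],(400,300)),cv2.resize(g['frame'][150:350,100:367],(400,300))])[:,:,::-1])
E
```

```text
30.5333 [ 0.45927436 -0.15293924  0.24765501] [ 1.12746252e-03  9.87461516e-01 -1.57853597e-01  8.51687715e-04] 0.05704318259701306
px [345 239] rect c [ 448 -171] size [35. 63.] long ang 162 area 1458 centroid [ 448 -172]
tray
px [266 216] rect c [605  34] size [24. 72.] long ang 2 area 1439 centroid [604  32]
px [246 216] rect c [606  81] size [22. 72.] long ang 2 area 1416 centroid [606  81]
px [225 214] rect c [609 134] size [24. 75.] long ang 3 area 1472 centroid [609 132]
```

View pics/c10.png

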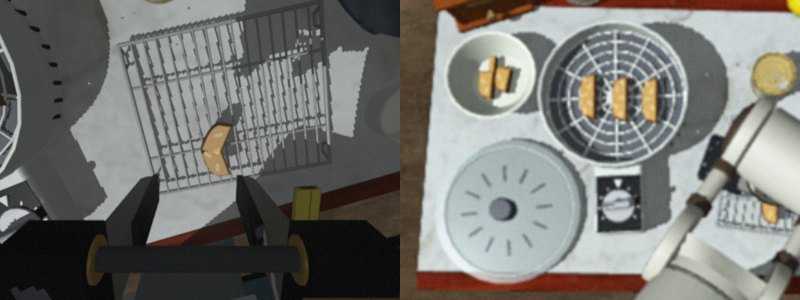

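>>> drive_tool([
  {"delta_pos": [-0.011, -0.017, -0.03], "delta_rot": [0, 0, 0]},
  {"delta_pos": [-0.011, -0.017, -0.06], "delta_rot": [0, 0, 0]},
  {"delta_pos": [-0.011, -0.017, -0.09], "delta_rot": [0, 0, 0]},
  {"delta_pos": [-0.011, -0.017, -0.115], "delta_rot": [0, 0, 0]},
  {"delta_pos": [-0.011, -0.017, -0.127], "delta_rot": [0, 0, 0]},
  {"delta_pos": [-0.011, -0.017, -0.133], "delta_rot": [0, 0, 0]},
  {"delta_pos": [-0.011, -0.017, -0.133], "delta_rot": [0, 0, 0]},
  {"delta_pos": [-0.011, -0.017, -0.133], "delta_rot": [0, 0, 0]},
], jaw=0.62)

```text
time_s: 31.3
tool_pos: [0.4503, -0.1661, 0.1142]
orientation: [0.0, 0.988, -0.155, 0.001]
contact_force: [-0.1, -0.1, 0.7]
grip_width: 0.0571
```

>>> drive_tool([
  {"delta_pos": [0, 0, 0], "delta_rot": [0, 0, 0]},
  {"delta_pos": [0, 0, 0], "delta_rot": [0, 0, 0]},
  {"delta_pos": [0, 0, 0], "delta_rot": [0, 0, 0]},
  {"delta_pos": [0, 0, 0], "delta_rot": [0, 0, 0]},
  {"delta_pos": [0, 0, 0], "delta_rot": [0, 0, 0]},
  {"delta_pos": [0, 0, 0], "delta_rot": [0, 0, 0]},
  {"delta_pos": [0, 0, 0.01], "delta_rot": [0, 0, 0]},
  {"delta_pos": [0, 0, 0.03], "delta_rot": [0, 0, 0]},
  {"delta_pos": [0, 0, 0.06], "delta_rot": [0, 0, 0]},
  {"delta_pos": [0, 0, 0.1], "delta_rot": [0, 0, 0]},
  {"delta_pos": [0, 0, 0.13], "delta_rot": [0, 0, 0]},
], jaw=0.15, squeeze=25)

```text
time_s: 32.22
tool_pos: [0.4495, -0.1665, 0.2464]
orientation: [0.0, 0.988, -0.155, 0.001]
contact_force: [0.6, 0.2, -0.5]
grip_width: 0.0271
```

>>> drive_tool([
  {"delta_pos": [0.016, 0.037, 0], "delta_rot": [0, 0, 0]},
  {"delta_pos": [0.032, 0.074, 0], "delta_rot": [0, 0, 0]},
  {"delta_pos": [0.048, 0.111, 0], "delta_rot": [0, 0, 0]},
  {"delta_pos": [0.064, 0.148, 0], "delta_rot": [0, 0, 0]},
  {"delta_pos": [0.08, 0.185, 0], "delta_rot": [0, 0, 0]},
  {"delta_pos": [0.096, 0.222, 0], "delta_rot": [0, 0, 0]},
  {"delta_pos": [0.112, 0.26, 0], "delta_rot": [0, 0, 0]},
  {"delta_pos": [0.128, 0.298, 0], "delta_rot": [0, 0, 0]},
  {"delta_pos": [0.144, 0.335, 0], "delta_rot": [0, 0, 0]},
  {"delta_pos": [0.16, 0.372, 0], "delta_rot": [0, 0, 0]},
  {"delta_pos": [0.176, 0.41, 0], "delta_rot": [0, 0, 0]},
  {"delta_pos": [0.19, 0.447, 0], "delta_rot": [0, 0, 0]},
])

```text
time_s: 33.22
tool_pos: [0.6398, 0.2826, 0.2439]
orientation: [0.0, 0.988, -0.155, -0.0]
contact_force: [0.7, 0.3, 0.4]
grip_width: 0.0269
```

>>> drive_tool([
  {"delta_pos": [0.014, 0.036, 0], "delta_rot": [0, 0, 0]},
  {"delta_pos": [0.014, 0.036, 0], "delta_rot": [0, 0, 0]},
  {"delta_pos": [0.014, 0.036, -0.04], "delta_rot": [0, 0, 0]},
  {"delta_pos": [0.014, 0.036, -0.08], "delta_rot": [0, 0, 0]},
  {"delta_pos": [0.014, 0.036, -0.1], "delta_rot": [0, 0, 0]},
  {"delta_pos": [0.014, 0.036, -0.112], "delta_rot": [0, 0, 0]},
  {"delta_pos": [0.014, 0.036, -0.112], "delta_rot": [0, 0, 0]},
  {"delta_pos": [0.014, 0.036, -0.112], "delta_rot": [0, 0, 0]},
])

```text
time_s: 33.88
tool_pos: [0.6538, 0.3164, 0.1324]
orientation: [-0.0, 0.988, -0.156, 0.0]
contact_force: [-0.2, -0.7, -0.2]
grip_width: 0.027
```

>>> drive_tool([
  {"delta_pos": [0, 0, 0], "delta_rot": [0, 0, 0]},
  {"delta_pos": [0, 0, 0], "delta_rot": [0, 0, 0]},
  {"delta_pos": [0, 0, 0], "delta_rot": [0, 0, 0]},
  {"delta_pos": [0, 0, 0], "delta_rot": [0, 0, 0]},
  {"delta_pos": [0, 0, 0.03], "delta_rot": [0, 0, 0]},
  {"delta_pos": [0, 0, 0.07], "delta_rot": [0, 0, 0]},
  {"delta_pos": [0, 0, 0.11], "delta_rot": [0, 0, 0]},
  {"delta_pos": [-0.03, -0.03, 0.14], "delta_rot": [0, 0, 0]},
  {"delta_pos": [-0.06, -0.06, 0.14], "delta_rot": [0, 0, 0]},
  {"delta_pos": [-0.09, -0.06, 0.14], "delta_rot": [0, 0, 0]},
  {"delta_pos": [-0.12, -0.06, 0.14], "delta_rot": [0, 0, 0]},
  {"delta_pos": [-0.12, -0.06, 0.14], "delta_rot": [0, 0, 0]},
], jaw=0.5)

```text
time_s: 34.88
tool_pos: [0.5283, 0.2563, 0.2707]
orientation: [0.001, 0.988, -0.155, -0.002]
contact_force: [-0.8, 0.0, -0.0]
grip_width: 0.0458
```

```bash
python3 - <<'E'
from m2 import *
s=ctrl.sense(); print(s['time_s'],s['tool_pos'],s['orientation'],s['grip_width'])
f=grab('wrist','w11.png'); g=grab('top','t11.png')
cv2.imwrite('pics/c11.png',np.hstack([cv2.resize(f['frame'],(400,300)),cv2.resize(g['frame'][150:350,100:367],(400,300))])[:,:,::-1])
E
```

```text
34.8833 [0.52829916 0.25629062 0.2707281 ] [ 6.53036173e-04  9.87904270e-01 -1.55044669e-01 -2.42433784e-03] 0.0458057198741677
```

View pics/c11.png

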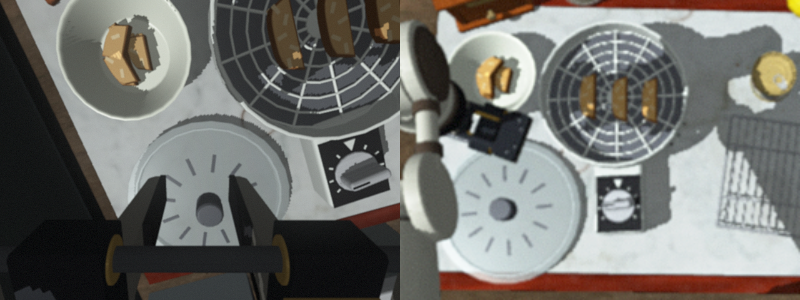

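>>> drive_tool([
  {"delta_pos": [-0.03, 0, 0], "delta_rot": [0, 0, 0.12]},
  {"delta_pos": [-0.06, 0.01, -0.02], "delta_rot": [0, 0, 0.24]},
  {"delta_pos": [-0.09, 0.014, -0.05], "delta_rot": [0, 0, 0.36]},
  {"delta_pos": [-0.113, 0.014, -0.07], "delta_rot": [0, 0, 0.48]},
  {"delta_pos": [-0.113, 0.014, -0.07], "delta_rot": [0, 0, 0.56]},
  {"delta_pos": [-0.113, 0.014, -0.09], "delta_rot": [0, 0, 0.56]},
  {"delta_pos": [-0.113, 0.014, -0.12], "delta_rot": [0, 0, 0.56]},
  {"delta_pos": [-0.113, 0.014, -0.145], "delta_rot": [0, 0, 0.56]},
  {"delta_pos": [-0.113, 0.014, -0.156], "delta_rot": [0, 0, 0.56]},
  {"delta_pos": [-0.113, 0.014, -0.156], "delta_rot": [0, 0, 0.56]},
  {"delta_pos": [-0.113, 0.014, -0.156], "delta_rot": [0, 0, 0.56]},
], jaw=0.9)

```text
time_s: 35.9
tool_pos: [0.4215, 0.2708, 0.1159]
orientation: [-0.0, 0.992, 0.124, 0.0]
contact_force: [0.4, -1.1, 0.1]
grip_width: 0.083
```

>>> drive_tool([
  {"delta_pos": [0, 0, 0], "delta_rot": [0, 0, 0]},
  {"delta_pos": [0, 0, 0], "delta_rot": [0, 0, 0]},
  {"delta_pos": [0, 0, 0], "delta_rot": [0, 0, 0]},
  {"delta_pos": [0, 0, 0], "delta_rot": [0, 0, 0]},
  {"delta_pos": [0, 0, 0], "delta_rot": [0, 0, 0]},
  {"delta_pos": [0, 0, 0], "delta_rot": [0, 0, 0]},
  {"delta_pos": [0, 0, 0], "delta_rot": [0, 0, 0]},
  {"delta_pos": [0, 0, 0], "delta_rot": [0, 0, 0]},
  {"delta_pos": [0, 0, 0], "delta_rot": [0, 0, 0]},
  {"delta_pos": [0, 0, 0], "delta_rot": [0, 0, 0]},
], jaw=0.2, squeeze=40)

```text
time_s: 36.73
tool_pos: [0.4205, 0.2705, 0.1156]
orientation: [0.0, 0.992, 0.124, 0.0]
contact_force: [-0.7, -1.1, 3.4]
grip_width: 0.0371
```

```bash
python3 - <<'E'
from h import *
s=ctrl.sense(); print(s['time_s'],s['tool_pos'],s['orientation'],s['grip_width'],s['contact_force'])
f=grab('wrist','w12.png'); o=f['frame'].copy()
# dehydrator rim circle fit prediction overlay check for later
a=ray(f,[(320,240)],.06); print(a)
g=grab('top')
hsv=cv2.cvtColor(g['frame'],cv2.COLOR_RGB2HSV)
b=cv2.resize(g['frame'][150:250,185:305],None,fx=5,fy=5,interpolation=cv2.INTER_CUBIC); cv2.imwrite('pics/rim.png',b[:,:,::-1])
E
```

```text
36.7333 [0.42054894 0.27048112 0.11562804] [1.16069668e-04 9.92327262e-01 1.23638942e-01 5.86467681e-05] 0.03712906981729054 [-0.67426503 -1.07172896  3.4223309 ]
[[0.46038348 0.27924042 0.06      ]]
```

View pics/rim.png

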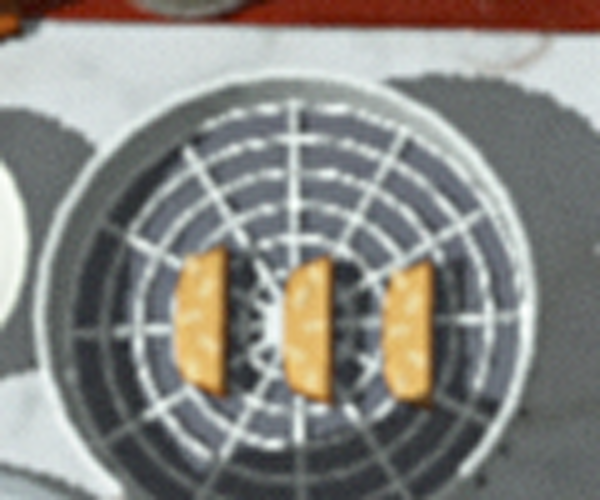

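>>> drive_tool([
  {"delta_pos": [0, 0, 0.02], "delta_rot": [0, 0, 0]},
  {"delta_pos": [0, 0, 0.05], "delta_rot": [0, 0, 0]},
  {"delta_pos": [0, 0, 0.085], "delta_rot": [0, 0, 0]},
  {"delta_pos": [0, 0, 0.12], "delta_rot": [0, 0, 0]},
  {"delta_pos": [0, 0, 0.15], "delta_rot": [0, 0, 0]},
  {"delta_pos": [0.027, -0.026, 0.15], "delta_rot": [0, 0, 0]},
  {"delta_pos": [0.054, -0.052, 0.15], "delta_rot": [0, 0, 0]},
  {"delta_pos": [0.081, -0.079, 0.15], "delta_rot": [0, 0, 0]},
  {"delta_pos": [0.108, -0.105, 0.15], "delta_rot": [0, 0, 0]},
  {"delta_pos": [0.135, -0.131, 0.15], "delta_rot": [0, 0, 0]},
  {"delta_pos": [0.162, -0.158, 0.15], "delta_rot": [0, 0, 0]},
  {"delta_pos": [0.189, -0.184, 0.15], "delta_rot": [0, 0, 0]},
])

```text
time_s: 37.83
tool_pos: [0.6101, 0.0851, 0.2642]
orientation: [-0.0, 0.992, 0.123, -0.001]
contact_force: [0.1, 0.2, -2.7]
grip_width: 0.0369
```

>>> drive_tool([
  {"delta_pos": [0, 0, 0], "delta_rot": [0, 0, 0]},
  {"delta_pos": [0, 0, 0], "delta_rot": [0, 0, 0]},
  {"delta_pos": [0, 0, -0.02], "delta_rot": [0, 0, 0]},
  {"delta_pos": [0, 0, -0.04], "delta_rot": [0, 0, 0]},
  {"delta_pos": [0, 0, -0.048], "delta_rot": [0, 0, 0]},
  {"delta_pos": [0, 0, -0.048], "delta_rot": [0, 0, 0]},
])

```text
time_s: 38.33
tool_pos: [0.607, 0.0877, 0.2141]
orientation: [-0.001, 0.992, 0.124, -0.003]
contact_force: [-0.4, 0.5, -2.6]
grip_width: 0.0374
```

>>> drive_tool([
  {"delta_pos": [0, 0, -0.004], "delta_rot": [0, 0, 0]},
  {"delta_pos": [0, 0, -0.008], "delta_rot": [0, 0, 0]},
  {"delta_pos": [0, 0, -0.012], "delta_rot": [0, 0, 0]},
  {"delta_pos": [0, 0, -0.014], "delta_rot": [0, 0, 0]},
  {"delta_pos": [0, 0, -0.014], "delta_rot": [0, 0, 0]},
])

```text
time_s: 38.75
tool_pos: [0.6093, 0.0866, 0.2033]
orientation: [-0.0, 0.992, 0.124, -0.0]
contact_force: [-0.1, 0.2, -1.6]
grip_width: 0.0372
```

>>> drive_tool([
  {"delta_pos": [0, 0, -0.001], "delta_rot": [0, 0, 0]},
  {"delta_pos": [0, 0, -0.002], "delta_rot": [0, 0, 0]},
  {"delta_pos": [0, 0, -0.003], "delta_rot": [0, 0, 0]},
  {"delta_pos": [0, 0, -0.003], "delta_rot": [0, 0, 0]},
  {"delta_pos": [0, 0, -0.003], "delta_rot": [0, 0, 0]},
])

```text
time_s: 39.17
tool_pos: [0.6097, 0.0865, 0.2016]
orientation: [0.0, 0.992, 0.124, 0.0]
contact_force: [-2.9, -0.2, 5.0]
grip_width: 0.0374
```

>>> drive_tool([
  {"delta_pos": [0, 0, 0], "delta_rot": [0, 0, 0]},
  {"delta_pos": [0, 0, 0], "delta_rot": [0, 0, 0]},
  {"delta_pos": [0, 0, 0], "delta_rot": [0, 0, 0]},
  {"delta_pos": [0, 0, 0], "delta_rot": [0, 0, 0]},
  {"delta_pos": [0, 0, 0], "delta_rot": [0, 0, 0]},
  {"delta_pos": [0, 0, 0.02], "delta_rot": [0, 0, 0]},
  {"delta_pos": [0, 0, 0.05], "delta_rot": [0, 0, 0]},
  {"delta_pos": [0, 0, 0.08], "delta_rot": [0, 0, 0]},
  {"delta_pos": [-0.04, 0, 0.09], "delta_rot": [0, 0, 0]},
  {"delta_pos": [-0.08, 0, 0.09], "delta_rot": [0, 0, 0]},
  {"delta_pos": [-0.12, 0, 0.09], "delta_rot": [0, 0, 0]},
  {"delta_pos": [-0.16, 0, 0.09], "delta_rot": [0, 0, 0]},
], jaw=0.7)

```text
time_s: 40.17
tool_pos: [0.4479, 0.0866, 0.2904]
orientation: [0.0, 0.992, 0.124, 0.0]
contact_force: [-0.5, 0.6, 1.1]
grip_width: 0.0645
```

```bash
python3 - <<'E'
from h import *
s=ctrl.sense(); print(s['time_s'],s['tool_pos'],s['orientation'],s['grip_width'],s['contact_force'])
f=grab('wrist','w13.png'); g=grab('top','t13.png')
print('dial axis guess px',proj(f,[(0.432,0.074,.086)]),'image corners',ray(f,[(0,0),(639,479)],.09))
cv2.imwrite('pics/c13.png',np.hstack([f['frame'][60:460:1,40:460],cv2.resize(g['frame'][155:265,180:280],(380,400))])[:,:,::-1])
E
```

```text
40.1667 [0.44790339 0.08656252 0.29036631] [4.05345638e-05 9.92331818e-01 1.23602240e-01 2.18078953e-04] 0.06452657701496449 [-0.4515601   0.56526474  1.12674578]
dial axis guess px [[327.07975239 259.17291725]] image corners [[ 0.54860549  0.31490003  0.09      ]
 [ 0.30187978 -0.24486539  0.09      ]]
```

View pics/c13.png

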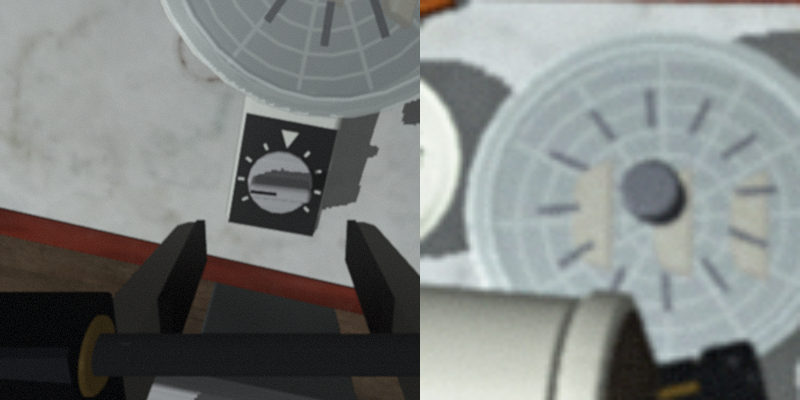

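```bash
python3 - <<'E'
from h import *
f=grab('wrist'); im=f['frame']; g=cv2.cvtColor(im,cv2.COLOR_RGB2GRAY)
yy,xx=np.mgrid[0:480,0:640]
inside=(xx-321)**2+(yy-243)**2<36**2
m=((g<75)&((xx-321)**2+(yy-243)**2<33**2)).astype(np.uint8)
n,l,st,c=cv2.connectedComponentsWithStats(m)
for i in range(1,n):
    if st[i,4]>5:
        p=np.c_[xx[l==i],yy[l==i]]; e=p[[p[:,0].argmin(),p[:,0].argmax()]]; print('dark',st[i],c[i],ray(f,e,.092).round(4).tolist())
print(g[236:262:2,284:360:4])
# wedge: bright comp on black pod
m=((g>150)&(abs(xx-330)<16)&(abs(yy-198)<14)).astype(np.uint8); n,l,st,c=cv2.connectedComponentsWithStats(m)
for i in range(1,n):
    if st[i,4]>20: print('wedge',st[i],c[i],ray(f,c[i],.06).round(4))
# dial disc: fit circle from bright
d=((g>110)&((xx-321)**2+(yy-243)**2<38**2)).astype(np.uint8); d=cv2.morphologyEx(d,cv2.MORPH_OPEN,np.ones((3,3)))
cs,_=cv2.findContours(d,cv2.RETR_EXTERNAL,cv2.CHAIN_APPROX_NONE); cc=np.vstack(cs); (cx,cy),r=cv2.minEnclosingCircle(cc); print('disc',cx,cy,r,ray(f,[(cx,cy)],.064))
# pod corners black
k=cv2.inRange(im,(0,0,0),(60,60,60)); k[:,:260]=0;k[:160]=0;k[300:]=0;k[:,390:]=0
cs,_=cv2.findContours(k,cv2.RETR_EXTERNAL,cv2.CHAIN_APPROX_SIMPLE); c=max(cs,key=cv2.contourArea); bp=cv2.boxPoints(cv2.minAreaRect(c)); print('pod',ray(f,bp,.06).round(3).tolist())
E
```

```text
dark [297 224  57  24 705] [328.11489362 233.76170213] [[0.4431, 0.1017, 0.092], [0.4515, 0.0624, 0.092]]
dark [289 235  62  41 487] [316.06365503 265.57494867] [[0.4402, 0.1069, 0.092], [0.4349, 0.06, 0.092]]
dark [294 245  25   5  61] [306.26229508 246.67213115] [[0.4338, 0.1017, 0.092], [0.4366, 0.0845, 0.092]]
[[ 43  41 148  80  66  63  65  62  63  57  62  60  61  57  60  63  63  68
   33]
 [ 41  41 142 105  90  85  76  70  64  61  61  61  66  58  62  59  60  66
   31]
 [ 41  37 140 130 118 112 107 100  98  89  83  73  69  63  64  64  59  66
   33]
 [ 44  41 134 144 135 132 126 126 118 113 110 106  98  90  83  77  68  60
   28]
 [ 43  41 116  90 112 122 133 137 136 134 125 123 121 117 113 108  99  70
   32]
 [ 44  38  87  50  37  48  65  75 103 135 137 139 133 130 127 123 123  85
   50]
 [ 39  38  79 129 108  99  73  56  40 130 140 141 138 139 141 138 137  94
   42]
 [ 43  90  52 140 140 143 137 137 117 141 140 144 140 140 141 138 137  94
   34]
 [ 81 170  40 130 140 131 132 135 135 139 138 141 139 145 144 142 139  88
   32]
 [101 114  40 119 150 143 141 135 133 134 129 132 134 136 137 140 140  81
   37]
 [ 43  38  38  60 145 142 145 141 142 142 137 142 134 136 131 125 129  53
   36]
 [ 38  38  41  40 118 148 143 144 144 143 143 141 137 144 136 126  60  36
   31]
 [ 42  39  36  38  57 140 141 143 144 143 145 144 144 141 137  75  65  32
   37]]
wedge [326 185  14  15 119] [331.8907563  190.32773109] [[0.4739 0.0828 0.06  ]]
disc 317.7475891113281 238.40721130371094 36.27045440673828 [[0.43471243 0.08415237 0.064     ]]
pod [[0.393, 0.114, 0.06], [0.483, 0.118, 0.06], [0.488, 0.048, 0.06], [0.397, 0.038, 0.06]]
```

>>> drive_tool([
  {"delta_pos": [0, -0.01, 0], "delta_rot": [0, 0, 0.12]},
  {"delta_pos": [0, -0.02, 0], "delta_rot": [0, 0, 0.24]},
  {"delta_pos": [-0.009, -0.036, -0.01], "delta_rot": [0, 0, 0.36]},
  {"delta_pos": [-0.009, -0.036, -0.02], "delta_rot": [0, 0, 0.48]},
  {"delta_pos": [-0.009, -0.036, -0.03], "delta_rot": [0, 0, 0.6]},
  {"delta_pos": [-0.009, -0.036, -0.04], "delta_rot": [0, 0, 0.72]},
  {"delta_pos": [-0.009, -0.036, -0.05], "delta_rot": [0, 0, 0.84]},
  {"delta_pos": [-0.009, -0.036, -0.06], "delta_rot": [0, 0, 0.96]},
  {"delta_pos": [-0.009, -0.036, -0.07], "delta_rot": [0, 0, 1.08]},
  {"delta_pos": [-0.009, -0.036, -0.07], "delta_rot": [0, 0, 1.2]},
  {"delta_pos": [-0.009, -0.036, -0.07], "delta_rot": [0, 0, 1.32]},
  {"delta_pos": [-0.009, -0.036, -0.07], "delta_rot": [0, 0, 1.44]},
], jaw=0.7)

```text
time_s: 41.32
tool_pos: [0.4422, 0.0502, 0.2208]
orientation: [0.001, 0.662, 0.749, 0.0]
contact_force: [0.3, -0.3, -0.2]
grip_width: 0.0642
```

>>> drive_tool([
  {"delta_pos": [0, 0, 0], "delta_rot": [0, 0, 0.04]},
  {"delta_pos": [0, 0, 0], "delta_rot": [0, 0, 0.04]},
  {"delta_pos": [0, 0, 0], "delta_rot": [0, 0, 0.04]},
])

```text
time_s: 41.57
tool_pos: [0.4418, 0.0503, 0.2208]
orientation: [0.0, 0.65, 0.76, 0.0]
contact_force: [-0.4, 0.4, -0.5]
grip_width: 0.064
```

```bash
cat > dial.py <<'E'
from h import *
import sys
f=grab('wrist',sys.argv[1]); im=f['frame']; g=cv2.cvtColor(im,cv2.COLOR_RGB2GRAY); s=ctrl.sense()
ps=2*np.degrees(np.arctan2(s['orientation'][2],s['orientation'][1])); print(s['time_s'],s['tool_pos'],'psi',ps,s['grip_width'],s['contact_force'],s['qpos'][5])
print('axis px',proj(f,[(.437,.08,.092)]),'wedge px',proj(f,[(.474,.083,.06)]))
yy,xx=np.mgrid[0:480,0:640]
P=proj(f,[(.437,.08,.092)])[0]; near=(xx-P[0])**2+(yy-P[1])**2
m=((g<80)&(near<75**2)).astype(np.uint8); n,l,st,c=cv2.connectedComponentsWithStats(m)
for i in range(1,n):
    if 25<st[i,4]<900:
        p=np.c_[xx[l==i],yy[l==i]]; w=ray(f,p,.092)[:,:2]; u=np.linalg.svd(w-w.mean(0),full_matrices=False); d=u[2][0]
        t=(w-w.mean(0))@d; print('dark',st[i],'ends',(w.mean(0)+d*t.min()).round(4),(w.mean(0)+d*t.max()).round(4),'ang',np.degrees(np.arctan2(d[1],d[0])).round(1),'aspect',(u[1][0]/u[1][1]).round(1))
W=proj(f,[(.474,.083,.06)])[0]
m=((g>140)&((xx-W[0])**2+(yy-W[1])**2<40**2)).astype(np.uint8); n,l,st,c=cv2.connectedComponentsWithStats(m)
for i in range(1,n):
    if st[i,4]>40:
        p=np.c_[xx[l==i],yy[l==i]].astype(np.int32); _,T=cv2.minEnclosingTriangle(p.reshape(-1,1,2)); print('white',st[i],'centroid',ray(f,c[i],.06)[0].round(4),'tri',ray(f,T[:,0],.06)[:,:2].round(4).tolist())
E
python3 dial.py w14.png
```

```text
41.6167 [0.44149479 0.0503271  0.22077439] psi 98.90546079395568 0.0643256080888062 [ 0.01589225 -0.20463581  0.28222792] -0.3151345913896192
axis px [[311.16636902 216.99588718]] wedge px [[371.87486812 209.29797369]]
dark [309 176   4  35 135] ends [0.4334 0.1017] [0.436  0.0837] ang -81.9 aspect 9.0
white [387 179  24  68 895] centroid [0.4911 0.0831 0.06  ] tri [[0.485, 0.1074], [0.4881, 0.0579], [0.5043, 0.0828]]
white [332 181  20  52 656] centroid [0.4552 0.0821 0.06  ] tri [[0.4459, 0.0805], [0.4629, 0.0566], [0.4586, 0.1091]]
white [360 201  21  20 224] centroid [0.4743 0.0827 0.06  ] tri [[0.4658, 0.0823], [0.4792, 0.0761], [0.4782, 0.0894]]
```

>>> drive_tool([
  {"delta_pos": [-0.003, 0.0295, 0], "delta_rot": [0, 0, 0]},
  {"delta_pos": [-0.003, 0.0295, -0.02], "delta_rot": [0, 0, 0]},
  {"delta_pos": [-0.003, 0.0295, -0.04], "delta_rot": [0, 0, 0]},
  {"delta_pos": [-0.003, 0.0295, -0.055], "delta_rot": [0, 0, 0]},
  {"delta_pos": [-0.003, 0.0295, -0.063], "delta_rot": [0, 0, 0]},
  {"delta_pos": [-0.003, 0.0295, -0.063], "delta_rot": [0, 0, 0]},
  {"delta_pos": [-0.003, 0.0295, -0.063], "delta_rot": [0, 0, 0]},
], jaw=0.45)

```text
time_s: 42.2
tool_pos: [0.4378, 0.08, 0.1577]
orientation: [-0.0, 0.65, 0.76, -0.0]
contact_force: [0.1, 0.4, -0.7]
grip_width: 0.0414
```

>>> drive_tool([
  {"delta_pos": [0, 0, 0], "delta_rot": [0, 0, 0]},
  {"delta_pos": [0, 0, 0], "delta_rot": [0, 0, 0]},
  {"delta_pos": [0, 0, 0], "delta_rot": [0, 0, 0]},
  {"delta_pos": [0, 0, 0], "delta_rot": [0, 0, 0]},
  {"delta_pos": [0, 0, 0], "delta_rot": [0, 0, 0]},
  {"delta_pos": [0, 0, 0], "delta_rot": [0, 0, 0]},
  {"delta_pos": [0, 0, 0], "delta_rot": [0, 0, 0]},
  {"delta_pos": [0, 0, 0], "delta_rot": [0, 0, 0]},
], jaw=0, squeeze=20)

```text
time_s: 42.87
tool_pos: [0.4352, 0.0796, 0.1575]
orientation: [-0.002, 0.649, 0.761, -0.003]
contact_force: [-12.1, -3.6, 11.3]
grip_width: 0.0117
```

>>> drive_tool([
  {"delta_pos": [-0.003, 0, 0], "delta_rot": [0, 0, 0]},
  {"delta_pos": [-0.003, 0, 0], "delta_rot": [0, 0, -0.1]},
  {"delta_pos": [-0.003, 0, 0], "delta_rot": [0, 0, -0.2]},
  {"delta_pos": [-0.003, 0, 0], "delta_rot": [0, 0, -0.3]},
  {"delta_pos": [-0.003, 0, 0], "delta_rot": [0, 0, -0.4]},
  {"delta_pos": [-0.003, 0, 0], "delta_rot": [0, 0, -0.5]},
  {"delta_pos": [-0.003, 0, 0], "delta_rot": [0, 0, -0.5]},
])

```text
time_s: 43.45
tool_pos: [0.4343, 0.0796, 0.1576]
orientation: [0.0, 0.818, 0.575, -0.0]
contact_force: [-2.5, -3.6, 1.3]
grip_width: 0.012
```

>>> drive_tool([
  {"delta_pos": [0, 0, 0], "delta_rot": [0, 0, -0.1]},
  {"delta_pos": [0, 0, 0], "delta_rot": [0, 0, -0.2]},
  {"delta_pos": [0, 0, 0], "delta_rot": [0, 0, -0.3]},
  {"delta_pos": [0, 0, 0], "delta_rot": [0, 0, -0.4]},
  {"delta_pos": [0, 0, 0], "delta_rot": [0, 0, -0.5]},
  {"delta_pos": [0, 0, 0], "delta_rot": [0, 0, -0.6]},
  {"delta_pos": [0, 0, 0], "delta_rot": [0, 0, -0.7]},
  {"delta_pos": [0, 0, 0], "delta_rot": [0, 0, -0.8]},
  {"delta_pos": [0, 0, 0], "delta_rot": [0, 0, -0.9]},
  {"delta_pos": [0, 0, 0], "delta_rot": [0, 0, -1.0]},
  {"delta_pos": [0, 0, 0], "delta_rot": [0, 0, -1.1]},
  {"delta_pos": [0, 0, 0], "delta_rot": [0, 0, -1.13]},
])

```text
time_s: 44.45
tool_pos: [0.4342, 0.0798, 0.1576]
orientation: [0.0, 0.999, 0.048, -0.0]
contact_force: [-2.1, -2.9, 1.5]
grip_width: 0.0118
```

>>> drive_tool([
  {"delta_pos": [0, 0, 0], "delta_rot": [0, 0, 0]},
  {"delta_pos": [0, 0, 0], "delta_rot": [0, 0, 0]},
  {"delta_pos": [0, 0, 0], "delta_rot": [0, 0, 0]},
  {"delta_pos": [0, 0, 0], "delta_rot": [0, 0, 0]},
])

```text
time_s: 44.78
tool_pos: [0.4342, 0.0798, 0.1576]
orientation: [0.0, 0.999, 0.05, -0.0]
contact_force: [-3.8, -3.7, 4.0]
grip_width: 0.0118
```

>>> drive_tool([
  {"delta_pos": [0, 0, 0], "delta_rot": [0, 0, 0]},
  {"delta_pos": [0, 0, 0], "delta_rot": [0, 0, 0]},
  {"delta_pos": [0, 0, 0], "delta_rot": [0, 0, 0]},
  {"delta_pos": [0, 0, 0], "delta_rot": [0, 0, 0]},
  {"delta_pos": [0, 0, 0.03], "delta_rot": [0, 0, 0]},
  {"delta_pos": [-0.03, 0, 0.063], "delta_rot": [0, 0, 0]},
  {"delta_pos": [-0.03, 0, 0.063], "delta_rot": [0, 0, 0]},
  {"delta_pos": [-0.03, 0, 0.063], "delta_rot": [0, 0, 0]},
  {"delta_pos": [-0.03, 0, 0.063], "delta_rot": [0, 0, 0]},
], jaw=0.5)

```text
time_s: 45.53
tool_pos: [0.4045, 0.0801, 0.2202]
orientation: [-0.0, 0.999, 0.049, 0.0]
contact_force: [0.7, 0.3, -0.3]
grip_width: 0.0457
```

```bash
sed -i 's/(\.474,\.083,\.06)/(.474,.083,.06)/' dial.py; python3 dial.py w15.png; python3 - <<'E'
import cv2; a=cv2.imread('pics/w15.png')
cv2.imwrite('pics/c15.png',cv2.resize(a[90:290,210:410],(600,600),interpolation=cv2.INTER_CUBIC))
E
```

```text
45.5833 [0.40420787 0.080121   0.21934253] psi 5.607929697344215 0.04580664235014546 [ 0.99743479  0.04663804 -0.55664045] 1.3731913382956884
axis px [[323.03493787 216.44832336]] wedge px [[323.48183821 142.08090135]]
dark [382 178  16  43 252] ends [0.4608 0.0478] [0.4386 0.0449] ang -172.6 aspect 2.7
dark [382 229   8   9  35] ends [0.4332 0.0476] [0.4291 0.0451] ang -149.0 aspect 1.3
white [292 103  66  19 846] centroid [0.4903 0.0841 0.06  ] tri [[0.4878, 0.0607], [0.4993, 0.0839], [0.4847, 0.1083]]
white [314 134  21  23 269] centroid [0.474  0.0829 0.06  ] tri [[0.4781, 0.0899], [0.465, 0.0824], [0.4786, 0.0766]]
white [298 165  25  15 156] centroid [0.4562 0.0899 0.06  ] tri [[0.4509, 0.0896], [0.4615, 0.0807], [0.4563, 0.0992]]
```

View pics/c15.png

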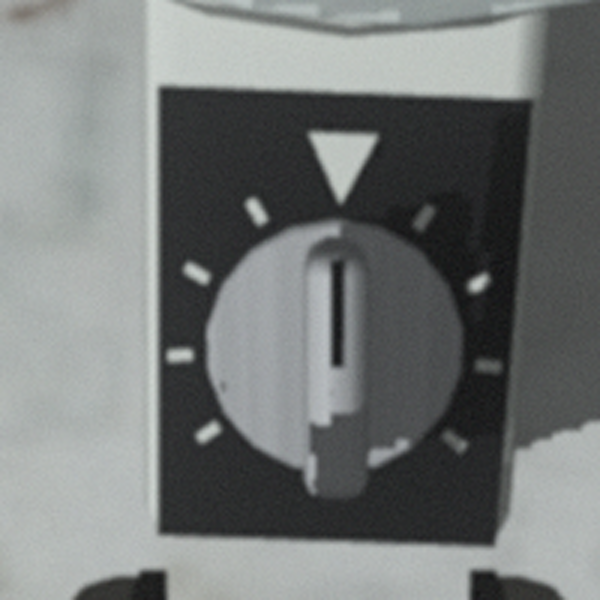

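```bash
python3 - <<'E'
from h import *
f=grab('wrist')
c=lambda L:[(x/3+210-.33,y/3+90-.33) for x,y in L]
p=ray(f,c([(160,88),(532,100),(160,533),(495,545)]),.06)[:,:2]; a=lambda d:np.degrees(np.arctan2(d[1],d[0])).round(2)
print(p.round(4).tolist(),'L',a(p[0]-p[2]),'R',a(p[1]-p[3]),'top',a(p[0]-p[1])-90,'bot',a(p[2]-p[3])-90)
l=ray(f,c([(337.5,262),(336.5,366)]),.092)[:,:2]; print('line',l.round(4).tolist(),a(l[0]-l[1]))
w=ray(f,c([(340,207),(343.5,132)]),.06)[:,:2]; print('wedge',w.round(4).tolist(),a(w[1]-w[0]))
ax=l[0]-.0225*(l[0]-l[1])/np.linalg.norm(l[0]-l[1]); print('axis',ax,'to wedge',a(w[0]-ax),a(w[1]-ax))
# opposite ticks: symmetry about wedge line
t=ray(f,c([(257,212),(425,218),(196,274),(478,283),(180,355),(488,366),(208,432),(455,442)]),.06)[:,:2]
for i in range(0,8,2): print('tick mid',((t[i]+t[i+1])/2).round(4),'perp',a(t[i]-t[i+1])-90)
E
```

```text
[[0.4829, 0.1189], [0.4876, 0.0478], [0.3923, 0.1134], [0.3965, 0.0422]] L 3.47 R 3.5 top 3.8100000000000023 bot 3.4099999999999966
line [[0.4574, 0.0826], [0.4392, 0.0809]] 5.29
wedge [[0.4639, 0.0823], [0.4782, 0.0831]] 3.17
axis [0.43503117 0.08056241] to wedge 3.51 3.4
tick mid [0.4624 0.082 ] perp 3.569999999999993
tick mid [0.4498 0.0815] perp 3.760000000000005
tick mid [0.4331 0.0804] perp 3.5
tick mid [0.417  0.0792] perp 3.1899999999999977
```

>>> drive_tool([
  {"delta_pos": [0.03, 0, 0], "delta_rot": [0, 0, 0]},
  {"delta_pos": [0.03, 0, -0.02], "delta_rot": [0, 0, 0]},
  {"delta_pos": [0.03, 0, -0.04], "delta_rot": [0, 0, 0]},
  {"delta_pos": [0.03, 0, -0.055], "delta_rot": [0, 0, 0]},
  {"delta_pos": [0.03, 0, -0.063], "delta_rot": [0, 0, 0]},
  {"delta_pos": [0.03, 0, -0.063], "delta_rot": [0, 0, 0]},
  {"delta_pos": [0.03, 0, -0.063], "delta_rot": [0, 0, 0]},
])

```text
time_s: 46.22
tool_pos: [0.4342, 0.0801, 0.1567]
orientation: [-0.0, 0.999, 0.049, -0.001]
contact_force: [0.3, -0.1, 0.3]
grip_width: 0.0461
```

>>> drive_tool([
  {"delta_pos": [0, 0, 0], "delta_rot": [0, 0, 0]},
  {"delta_pos": [0, 0, 0], "delta_rot": [0, 0, 0]},
  {"delta_pos": [0, 0, 0], "delta_rot": [0, 0, 0]},
  {"delta_pos": [0, 0, 0], "delta_rot": [0, 0, 0]},
  {"delta_pos": [0, 0, 0], "delta_rot": [0, 0, 0]},
  {"delta_pos": [0, 0, 0], "delta_rot": [0, 0, 0]},
  {"delta_pos": [0, 0, 0], "delta_rot": [0, 0, 0]},
  {"delta_pos": [0, 0, 0], "delta_rot": [0, 0, -0.02]},
  {"delta_pos": [0, 0, 0], "delta_rot": [0, 0, -0.038]},
  {"delta_pos": [0, 0, 0], "delta_rot": [0, 0, -0.038]},
  {"delta_pos": [0, 0, 0], "delta_rot": [0, 0, -0.038]},
  {"delta_pos": [0, 0, 0], "delta_rot": [0, 0, -0.038]},
], jaw=0, squeeze=20)

```text
time_s: 47.22
tool_pos: [0.4347, 0.0798, 0.1578]
orientation: [0.0, 1.0, 0.03, 0.0]
contact_force: [-0.7, -3.1, 6.0]
grip_width: 0.012
```

>>> drive_tool([
  {"delta_pos": [0, 0, 0], "delta_rot": [0, 0, 0]},
  {"delta_pos": [0, 0, 0], "delta_rot": [0, 0, 0]},
  {"delta_pos": [0, 0, 0], "delta_rot": [0, 0, 0]},
  {"delta_pos": [0, 0, 0], "delta_rot": [0, 0, 0]},
  {"delta_pos": [0, 0, 0.03], "delta_rot": [0, 0, 0]},
  {"delta_pos": [-0.03, 0, 0.063], "delta_rot": [0, 0, 0]},
  {"delta_pos": [-0.03, 0, 0.063], "delta_rot": [0, 0, 0]},
  {"delta_pos": [-0.03, 0, 0.063], "delta_rot": [0, 0, 0]},
  {"delta_pos": [-0.03, 0, 0.063], "delta_rot": [0, 0, 0]},
], jaw=0.5)

```text
time_s: 47.97
tool_pos: [0.4043, 0.0801, 0.22]
orientation: [-0.0, 1.0, 0.03, 0.0]
contact_force: [-0.1, 0.0, -0.1]
grip_width: 0.0461
```

```bash
python3 - <<'E'
from h import *
f=grab('wrist','w16.png'); g=cv2.cvtColor(f['frame'],cv2.COLOR_RGB2GRAY); s=ctrl.sense(); print(s['time_s'],s['tool_pos'],s['orientation'])
P=proj(f,[(.4483,.0817,.092)])[0]; yy,xx=np.mgrid[0:480,0:640]
m=((g<70)&(abs(xx-P[0])<7)&(abs(yy-P[1])<22)); n,l,st,c=cv2.connectedComponentsWithStats(m.astype(np.uint8))
for i in range(1,n):
    if st[i,4]<20: continue
    w=ray(f,np.c_[xx[l==i],yy[l==i]],.092)[:,:2]; d=np.linalg.svd(w-w.mean(0),full_matrices=False)[2][0]; print(st[i],w.mean(0).round(4),np.degrees(np.arctan(d[1]/d[0])))
W=proj(f,[(.474,.083,.06)])[0]
m=((g>140)&(abs(xx-W[0])<14)&(abs(yy-W[1])<14)); w=ray(f,np.c_[xx[m],yy[m]],.06)[:,:2]; print('wedge c',w.mean(0).round(4))
t=grab('top','t16.png')
E
```

```text
48.0167 [0.4040823  0.08012247 0.21918833] [-1.91263254e-04  9.99553804e-01  2.98538290e-02 -9.51459629e-04]
[319 173   4  38 112] [0.4498 0.0813] 2.845109295074858
wedge c [0.474  0.0829]
```

>>> drive_tool([
  {"delta_pos": [0, 0, 0.04], "delta_rot": [0, 0, 0]},
  {"delta_pos": [0, 0, 0.08], "delta_rot": [0, 0, 0]},
  {"delta_pos": [0, -0.04, 0.09], "delta_rot": [0, 0, 0]},
  {"delta_pos": [0, -0.08, 0.1], "delta_rot": [0, 0, 0]},
  {"delta_pos": [0, -0.12, 0.1], "delta_rot": [0, 0, 0]},
  {"delta_pos": [0, -0.16, 0.1], "delta_rot": [0, 0, 0]},
  {"delta_pos": [0, -0.2, 0.1], "delta_rot": [0, 0, 0]},
  {"delta_pos": [0, -0.24, 0.1], "delta_rot": [0, 0, 0]},
  {"delta_pos": [0, -0.28, 0.1], "delta_rot": [0, 0, 0]},
  {"delta_pos": [0, -0.32, 0.1], "delta_rot": [0, 0, 0]},
  {"delta_pos": [0, -0.32, 0.1], "delta_rot": [0, 0, 0]},
  {"delta_pos": [0, -0.32, 0.1], "delta_rot": [0, 0, 0]},
])

```text
time_s: 49.07
tool_pos: [0.4041, -0.2415, 0.3183]
orientation: [-0.002, 1.0, 0.028, -0.001]
contact_force: [-0.0, -0.4, 0.5]
grip_width: 0.0461
```

```bash
python3 - <<'E'
from m2 import *
print('rack:'); bis('top',.04); print('table/bowl (z.03):')
f=bis('top',.03,'t17.png',box=(.53,.76,.22,.40))
# lid compare with the starting top image
a=cv2.imread('pics/top0.png',0)[155:275,185:305]; b=cv2.imread('pics/t17.png',0)[155:275,185:305]
for n,i in(('start',a),('now',b)):
    c=cv2.HoughCircles(cv2.GaussianBlur(i,(3,3),0),cv2.HOUGH_GRADIENT,1,50,param1=120,param2=20,minRadius=44,maxRadius=54); print(n,c[0][:2] if c is not None else None)
    k=(i<95)&(np.hypot(*np.mgrid[-53:67,-55:65])<14); yy,xx=np.nonzero(k); print('knob px',xx.mean()+185,yy.mean()+155)
w=grab('wrist'); print('wrist rack:'); bis('wrist')
E
```

```text
rack:
table/bowl (z.03):
px [162 202] rect c [650 305] size [63. 66.] long ang 26 area 2792 centroid [650 306]
start [[57.5 55.5 49.9]]
knob px 245.0655737704918 211.08196721311475
now [[57.5 54.5 50.1]]
knob px 244.92957746478874 210.0845070422535
wrist rack:
```

```bash
python3 -c "
from plant import ctrl
print(ctrl.hand_in())"
```

```text
the job is handed in; nothing more can be done
None
```

I finished the job and handed it in at about 49 s of the 210 s. Six biscuits were on the rack.

- **Biscuits:** The three sound ones lie flat and side by side on the tray, none on another. The stub, the chipped one and the bent one are in the crumb bowl, with the bent one released above the other two. The last pictures show no biscuits left on the rack.
- **Lid:** It went on the table first and then back on the dehydrator. When I let go the gripper was at 0.2016 m, against 0.2014 m expected for a seated lid. In the top view the lid matches its starting position to within 1 pixel, about 2.5 mm.
- **Dial:** I turned it only after the lid was back on. The first turn stopped about 2° short, so I gripped it again and finished. The pointer now measures 2.8° by camera, or 3.4° by the gripper's angle, against 3.5° for the wedge mark. That leaves under 1° of error.

**Caveats:**
- I had no picture views left after the dial correction, so the final checks of the lid, bowl, rack and dial are measurements rather than a look.
- While setting down the second biscuit the wrist force jumped briefly to about 33 N up, 37 N in total. It was below the limits, and that biscuit still lay flat.
- I did not check the tin, mug and ramekin separately at the end. I saw no contact with them during the run.

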